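# Lock a panel hanger into the plating tank

## Robot

A 6-joint arm with a two-finger parallel gripper is mounted at the origin on the work surface. World frame = base frame: x ahead of the robot, y to its left, z up, the work surface at z = 0. Lengths are in m, angles in rad, forces in N, time in s.
With the tool pointing down it reaches from about 0.375 to 0.825 m from the base axis. Payload 5.5 kg.
Tool frame: the origin (TCP) lies at the very end of the fingers, on their centre line; the grasp point (between the pads) lies r.tcp_to_grasp behind it (r.tcp_to_grasp is the distance from the TCP to the grasp point, in m); z points along the fingers, y is the direction in which the jaws open and shut (so a half turn about z gives the same grasp; the last joint's range is limited). The gripper opens to 85 mm and grips with 20 to 120 N. Pads are 22 mm wide; open, the fingers measure 114 mm over their backs; the gripper's body (76 mm by 85 mm) begins 54 mm behind the grasp point. The pads swing forward as they close: fully open they stand 13 mm farther back than shut.
Start: joints at [-1.243, 0.314, -0.047, 1.21, 0, 1.571], TCP at [0.193, -0.568, 0.196] pointing down, gripper open.
Joint ranges: [-2.67, 2.67], [-0.69, 1.73], [-1.03, 1.25], [-2.08, 2.16], [-1.42, 1.45], [-3.14, 3.14]. Speed limits (rad/s): [2.39, 2.39, 3.01, 3.14, 3.14, 3.14].

## Interface

Orientations are given as a unit quaternion [x, y, z, w].
In Python, from station import telemetry, snapshot, order, finder, r gives the robot as it stands. The module is installed in compiled form; this text tells all that it offers.
- The arm moves only by the tool play_rows, never from a script. Its argument "increments" is a list that holds one entry, the list of rows, each a list of 5 numbers: the shift along the tool's x, y, z in mm, then the turn about the tool's z in degrees, then the closure, from 0 (fully open) to 1 (shut). A call has 1 to 20 rows; each row is the pose to reach, as a shift and turn from the pose commanded when the call began, along the tool's axes at that moment; what a row does not reach only later rows make up. A row lasts 1/8 s, in which the tool goes at most 62.5 mm and 10.7 degrees, less where a joint would pass 70% of its speed; a pose out of reach is approached as far as the arm can. A call with a gripper value outside its range is refused whole. The fingers move at their own pace and stop on an object; "newtons" is the grip in N (left out, the last holds). Time passes only in rows, so rows that repeat a pose let the fingers close. It gives the time, the measured TCP pose, the force and the opening at its end, in the units of the state.
- telemetry.sense(): the state, without advancing time (a new reading comes with each control period).
- snapshot(name): name is "scene" or "top" or "wrist"; returns a dict with "pixels" (384x512x3 uint8, red, green, blue), "fx", "fy", "cx", "cy" (pixels), "k1" (the pictures are not rectified: a ray, as slopes to the right and down, at radius r is drawn at 1 + k1 r^2 times it, then the intrinsics apply), "rvec" (rotation vector, rad) and "tvec" (3), from world to camera coordinates, as OpenCV has them; the wrist camera has in their place "mount" (4x4, takes a point from camera to tool coordinates, whose origin is the TCP and whose axes are the flange's). Camera axes: x right, y down, z forward; pixel columns grow to the right and rows downward; lengths in m; the calibration is good to about 2 mm. A picture is of the moment at which its call begins: read the wrist's pose just before it. There is no depth.
- order.close_job(): hands the job in, once; it reports no verdict.
Trained networks look in the newest picture that a camera, given by its name, has taken for a name from the list of things; names that differ only in an ending like _2 or _b are one class to them, and where a whole thing is asked for, a point or a joint stands for the part that bears it (a point fixed in the world has none). Each returns a list of dicts, best first, with "confidence" (0 to 1); they miss things now and then, are a little off and sometimes report something else, mostly with a low value. They report only what shows in the picture. A call takes as long as a camera call. They do not tell look-alikes from the thing itself.
- finder.look_for(camera, label): "xyz" ([x, y, z] in m, in the coordinates of the camera as it stood for that picture, good to about 4 mm: the middle of the surface that is visible of it).
The state is a dict: "time_s": time; "joints": joint angles; "qvel": joint speeds; "joint_torque": joint torques, N m; "ee_pos": TCP position; "tool_rot": TCP orientation; "contact_force": force on the tool from outside, world axes, zero at the start; "wrist_torque": the same for the moment, N m; "opening": finger opening in m.
Only numpy, scipy, OpenCV 4.12 (cv2) and the standard library are available. Lean on these libraries where they do the work, as an engineer would, in place of code of your own. Each camera call takes 0.05 s, during which the arm holds its last target.

## Task

Take the panel hanger off the drip stand by its blue tab, set it across the rims at the open end of the grey plating tank with the panel hanging inside, and slide it along until both red spring pawls have clicked shut behind it. Then draw it gently back against the shut pawls and keep a light, steady pull on it for a moment, to prove that it is locked, and let go, leaving it there. Do not ram the lock, and leave the bottle, beaker and carton alone.

Things in the scene. Friction and masses are not known exactly. Their poses are not given: they have to be found in the camera images.
- hanger_tab (a point): Loose hanger, 0.3 kg; point: centre of its blue tab (40 mm along y, 12 along x, 50 tall). Below the tab a copper crossbar 170 mm long (y), 30 wide (x), 16 thick, underside 41 mm below the point; under it a steel panel, 90 mm (y) by 5 mm, down to 101 mm below the point. Same after a half turn about z. Starts upright, crossbar lying across the drip stand's walls
- stand: White drip stand, fixed: base 110 x 180 mm, two upright walls 80 mm long along its x at y = +-70 mm (12 mm thick), tops 85 mm above the bench. Origin on the bench under its centre
- tank: Grey plating tank, fixed, 280 mm long (x), 240 mm wide (y). Origin on the bench under its centre. Flat rims 110 mm above the bench run along x on both sides, |y| 64 to 120 mm; open between them from x = -120 to 105 mm. The crossbar lies across both rims, along the tank's y, and slides along the tank's +x, from the open end (-x) into the lock
- tank_entry (a point): Open end of the tank: where the crossbar's underside centre is first set down, midway between the rims, at rim height, 100 mm before the tank's centre. Axes as the tank's. Here two white guide lips (12 mm tall, tank x -140 to -60 mm) stand on the rims with inner faces at y = +-88 mm: 3 mm of room at each end of a centred crossbar
- lock_zone (a point): Mid-point, at rim height, of the stretch of rim where a lock yoke is clamped. The hanger's centre, once locked, lies within 22 mm of it along the tank's x: the yoke's exact place differs each time and is not given, so feel (or see) it. There a 14 mm tall brass stop bar crosses the tank; aluminium lugs roof the crossbar's ends (|y| 70 to 108 mm, 20 to 26 mm above the rim), barring entry from above
- pawl_left (a joint): Red spring pawl on the +y rim, 50 mm long, slanting inward along +x over the crossbar's path. Angle in rad: 0 = shut (blocking), 0.15 to 0.25 = spread by the passing crossbar. Spreading both takes 3 to 15 N of push; they snap shut behind the crossbar when it has 0 to 4 mm left to the stop bar. Pulled back, it stops dead on them. Over 45 N on stop or pawls is ramming
- pawl_right (a joint): The same for the pawl on the -y rim
- wash_bottle: White plastic bottle, 68 mm across, 150 mm tall, loose; leave alone. Origin at its foot
- beaker: Glass beaker, 90 mm across, 110 mm tall, loose; leave alone. Origin at its foot
- carton: Cardboard carton 120 x 80 x 70 mm, loose; leave alone. Origin under its centre
There are look-alikes about, which are no part of the job. Of the things like the part that bears hanger_tab, leave any that is green; of the rest the larger one is meant.

How it is judged:
By the outcome, as a careful person would: the job done as asked, in the order asked, and still so for the second after the job is handed in, with the robot touching nothing.
It also fails if it takes over 51 s, if anything falls off the work surface, if the arm or the gripper's body presses on something with over 40 N, if the wrist force passes 120 N, or if a joint passes its speed limit or range.

## Working session

There is one attempt and no reset: what is moved stays moved. The work goes in short steps, Python scripts to look and compute and a tool call to move; the robot and the scene stay as the last step left them, time stands still between calls to the robot, and variables do not carry over. Pictures are saved under pics/ and viewed, and the job is handed in when it is done.

Besides the shell and the picture viewer there is one more tool, called after "Call:" as name(argument=value, ...), one argument or row to a line, values as JSON. play_rows: Moves the arm, as the interface text tells. Its arguments: {"type":"object","properties":{"increments":{"type":"array"},"newtons":{"type":"number"}},"required":["increments"]}

```bash
mkdir -p pics
cat > h.py <<'E'
import numpy as np, cv2
from scipy.spatial.transform import Rotation as R
from station import telemetry, snapshot, order, finder, r
def snap(name,fn):
    s=snapshot(name); cv2.imwrite('pics/'+fn,s['pixels'][:,:,::-1]); return s
def dist(s): return np.array([s['k1'],0,0,0,0.])
def K(s): return np.array([[s['fx'],0,s['cx']],[0,s['fy'],s['cy']],[0,0,1.]])
def c2w(s,st=None):
    if 'mount' in s:
        T=np.eye(4);T[:3,:3]=R.from_quat(st['tool_rot']).as_matrix();T[:3,3]=st['ee_pos'];return T@np.array(s['mount'])
    T=np.eye(4);T[:3,:3]=cv2.Rodrigues(np.array(s['rvec'],float))[0];T[:3,3]=np.ravel(s['tvec']);return np.linalg.inv(T)
def px2z(s,uv,z,st=None):
    """pixels -> world at height z"""
    u=cv2.undistortPoints(np.array(uv,float).reshape(-1,1,2),K(s),dist(s)).reshape(-1,2)
    T=c2w(s,st);d=np.c_[u,np.ones(len(u))]@T[:3,:3].T;o=T[:3,3]
    return o+d*((z-o[2])/d[:,2])[:,None]
def w2px(s,P,st=None):
    T=np.linalg.inv(c2w(s,st));P=np.array(P,float).reshape(-1,3)@T[:3,:3].T+T[:3,3]
    return cv2.projectPoints(P,np.zeros(3),np.zeros(3),K(s),dist(s))[0].reshape(-1,2)
def find(s,cam,l,st=None):
    T=c2w(s,st);return [(np.round(T[:3,:3]@np.array(d['xyz'])+T[:3,3],4),round(d['confidence'],2)) for d in finder.look_for(cam,l)]
E
python3 - <<'E'
from h import *
st=telemetry.sense();print(st,r.tcp_to_grasp)
for c in ('scene','top'):
    s=snap(c,c+'0.png'); print(c,s['fx'],s['k1'],c2w(s)[:3,3])
    for l in ['hanger_tab','stand','tank','pawl_left','pawl_right','wash_bottle','beaker','carton']:
        print(l,find(s,c,l))
E
```

```text
{'time_s': 0.0, 'joints': array([-1.24295188e+00,  3.14207825e-01, -4.80958047e-02,  1.21017507e+00,
        4.38553901e-07,  1.57077506e+00]), 'qvel': array([-0.00154809, -0.00213333, -0.00063625, -0.00019431,  0.00026634,
        0.00113561]), 'joint_torque': array([ 2.05503900e-03, -5.39591002e+01,  3.39745224e+01,  1.92815624e-02,
        9.10308722e-05, -9.19477486e-06]), 'ee_pos': array([ 0.19299758, -0.56744218,  0.19563817]), 'tool_rot': array([ 9.86592725e-01,  1.63199530e-01, -1.37046861e-04, -8.29944797e-04]), 'contact_force': array([-0.04101616, -0.38962049,  0.19093975]), 'wrist_torque': array([ 0.02053686, -0.03575685,  0.01394338]), 'opening': 0.08531916746848972} 0.0187
scene 486.29023234306436 -0.19467254391589434 [ 1.59902218 -0.08523237  1.45674311]
hanger_tab [(array([0.576 , 0.1668, 0.103 ]), 0.87), (array([0.7568, 0.221 , 0.0765]), 0.55), (array([0.4093, 0.1097, 0.0537]), 0.49)]
stand [(array([0.5821, 0.1618, 0.0079]), 0.97)]
tank [(array([ 0.5462, -0.1789,  0.0859]), 0.89)]
pawl_left [(array([ 0.5444, -0.2742,  0.1198]), 0.68), (array([ 0.5235, -0.0925,  0.1239
[... 184 characters left out ...]
1, -0.1766,  0.0836]), 0.69)]
carton [(array([ 0.4817, -0.4893,  0.0648]), 0.9)]
top 416.7651371186539 -0.1372543781187184 [0.34657434 0.0083789  1.29152458]
hanger_tab [(array([0.5602, 0.1678, 0.1021]), 0.82), (array([0.7503, 0.215 , 0.0752]), 0.79), (array([0.4012, 0.115 , 0.0533]), 0.52)]
stand [(array([0.5436, 0.1717, 0.0099]), 0.79)]
tank [(array([ 0.5373, -0.1914,  0.1094]), 0.68)]
pawl_left [(array([ 0.5196, -0.0936,  0.1213]), 0.44)]
pawl_right [(array([ 0.5407, -0.2727,  0.1246]), 0.58)]
wash_bottle [(array([0.5594, 0.4807, 0.1005]), 0.83)]
beaker [(array([0.7946, 0.0184, 0.0588]), 0.92), (array([ 0.5344, -0.187 ,  0.11  ]), 0.34)]
carton [(array([ 0.4562, -0.4868,  0.0664]), 0.94)]
```

View pics/scene0.png

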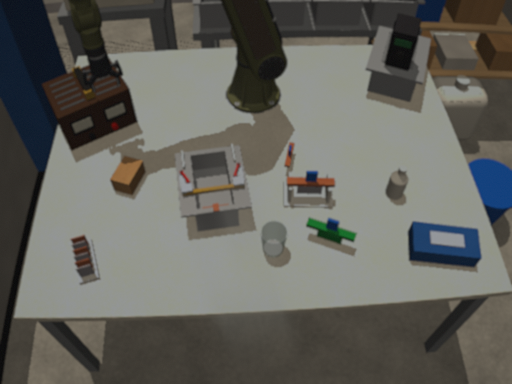

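View pics/top0.png

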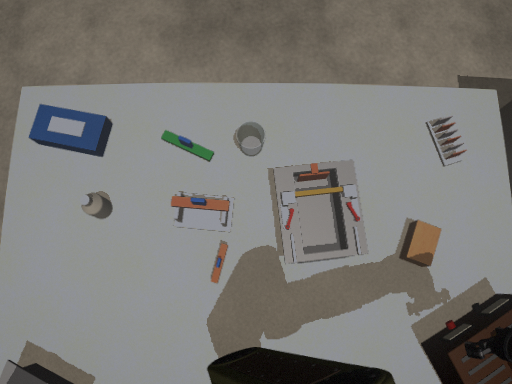

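Run:
```python
import cv2
t=cv2.imread('pics/top0.png');
cv2.imwrite('pics/t_tank.png',cv2.resize(t[120:384,230:430],None,fx=2.2,fy=2.2,interpolation=2) if 0 else cv2.resize(t[40:240,280:480],(600,600),interpolation=2))
cv2.imwrite('pics/t_st.png',cv2.resize(t[20:220,130:330],(600,600),interpolation=2))
```

```text
(no output)
```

The overview shows the meant hanger on the stand, at top (200,202). The green look-alike is at (187,145) and the small one at (219,262). The tank is at (320,212), with the brass bar near (318,192).

View pics/t_tank.png

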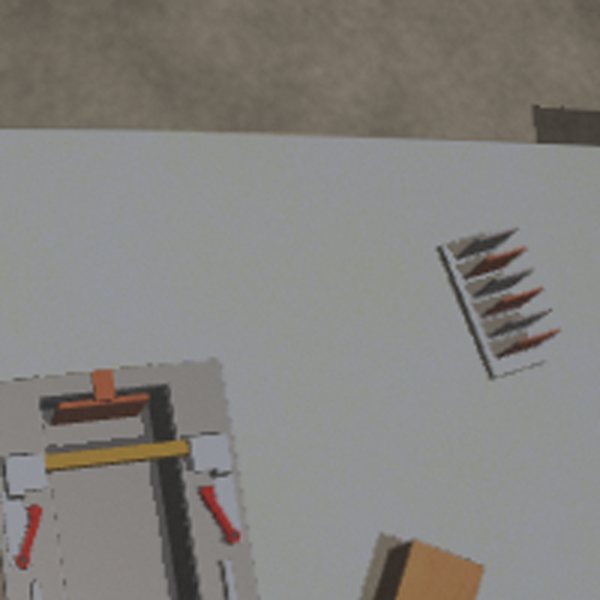

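View pics/t_st.png

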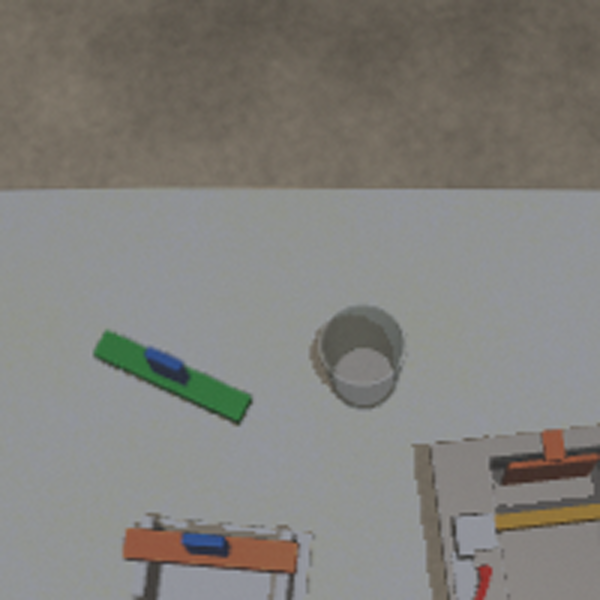

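```bash
cat >> h.py <<'E'
def tank_pts(): 
    z=.11
    return {'outer':[(-.14,-.12,z),(.14,-.12,z),(.14,.12,z),(-.14,.12,z)],
     'open':[(-.12,-.064,z),(.105,-.064,z),(.105,.064,z),(-.12,.064,z)],
     'lipL':[(-.14,.088,z+.012),(-.06,.088,z+.012),(-.06,.088,z),(-.14,.088,z)],
     'lipR':[(-.14,-.088,z+.012),(-.06,-.088,z+.012),(-.06,-.088,z),(-.14,-.088,z)]}
def rig(P,x,y,yaw):
    c,s_=np.cos(yaw),np.sin(yaw);P=np.array(P,float)
    return np.c_[x+c*P[:,0]-s_*P[:,1],y+s_*P[:,0]+c*P[:,1],P[:,2]]
def overlay(s,groups,pose,roi,k,fn,st=None):
    im=s['pixels'][:,:,::-1].copy();u0,v0,u1,v1=roi
    im=cv2.resize(im[v0:v1,u0:u1],None,fx=k,fy=k,interpolation=2)
    for P in groups.values():
        p=w2px(s,rig(P,*pose),st);p=((p+.5-[u0,v0])*k).astype(int)
        cv2.polylines(im,[p.reshape(-1,1,2)],True,(0,255,0),1)
    cv2.imwrite('pics/'+fn,im)
E
python3 - <<'E'
from h import *
s=snap('top','top1.png')
print(px2z(s,[(274,168),(354,160),(367,256),(286,265)],.11))
print(px2z(s,[(295,193),(343,189)],.124))
overlay(s,tank_pts(),(.54,-.187,np.radians(5)),(260,150,380,270),5,'ov1.png')
E
```

```text
[[ 0.67116912 -0.04562164  0.11      ]
 [ 0.69785227 -0.28418578  0.11      ]
 [ 0.41435717 -0.31007836  0.11      ]
 [ 0.38960369 -0.07851368  0.11      ]]
[[ 0.59351094 -0.10496189  0.124     ]
 [ 0.60612811 -0.24436868  0.124     ]]
```

View pics/ov1.png

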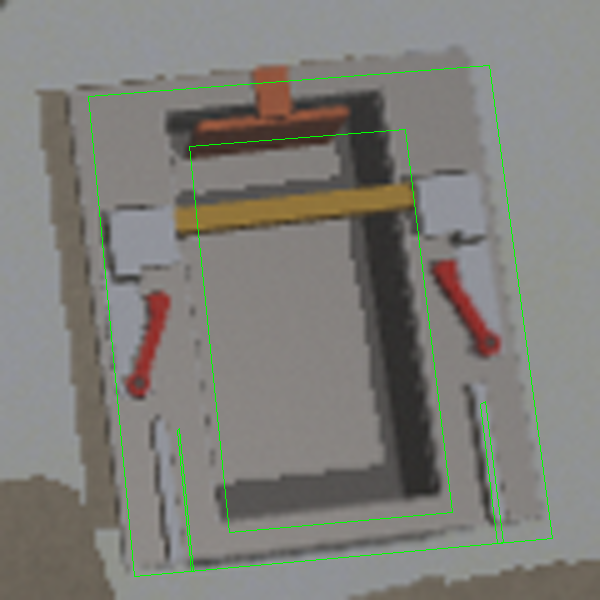

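Run:
```python
from h import *
s=snap('top','top2.png')
overlay(s,tank_pts(),(.549,-.1755,np.radians(5.2)),(260,150,380,270),5,'ov2.png')
s=snap('scene','sc2.png')
overlay(s,tank_pts(),(.549,-.1755,np.radians(5.2)),(165,135,265,235),6,'ov3.png')
```

```text
(no output)
```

View pics/ov2.png

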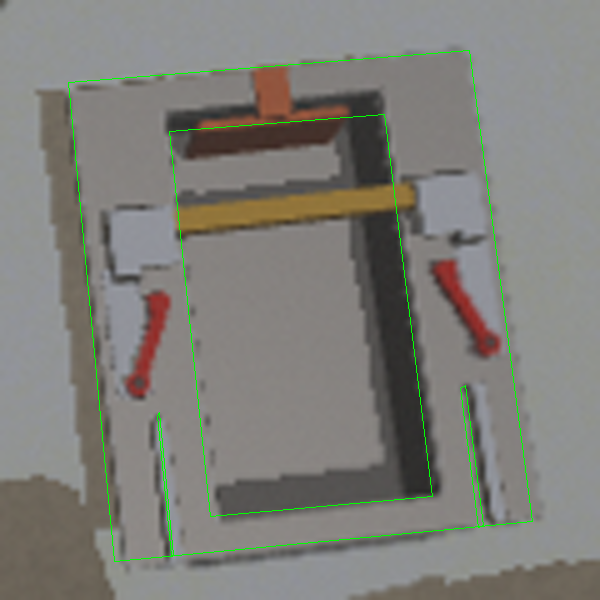

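View pics/ov3.png

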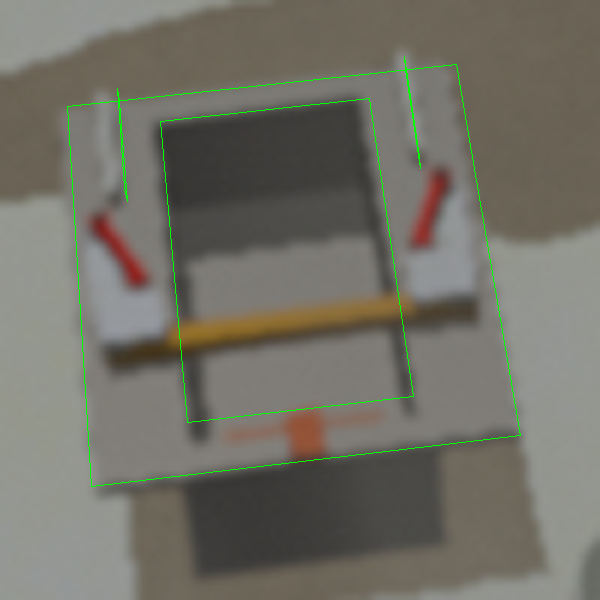

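Run:
```python
from h import *
s=snap('top','top3.png');im=s['pixels'][:,:,::-1]
cv2.imwrite('pics/st.png',cv2.resize(im[180:240,155:245],None,fx=8,fy=8,interpolation=2))
s=snap('scene','sc3.png');im=s['pixels'][:,:,::-1]
cv2.imwrite('pics/st2.png',cv2.resize(im[160:220,270:345],None,fx=8,fy=8,interpolation=2))
s=snap('wrist','w0.png');print(np.round(s['mount'],3),s['fx'],s['k1'])
```

```text
[[-0.001 -0.966 -0.259  0.067]
 [ 1.    -0.001  0.002 -0.001]
 [-0.002 -0.259  0.966 -0.178]
 [ 0.     0.     0.     1.   ]] 290.50772081664087 -0.072997933651313
```

View pics/st.png

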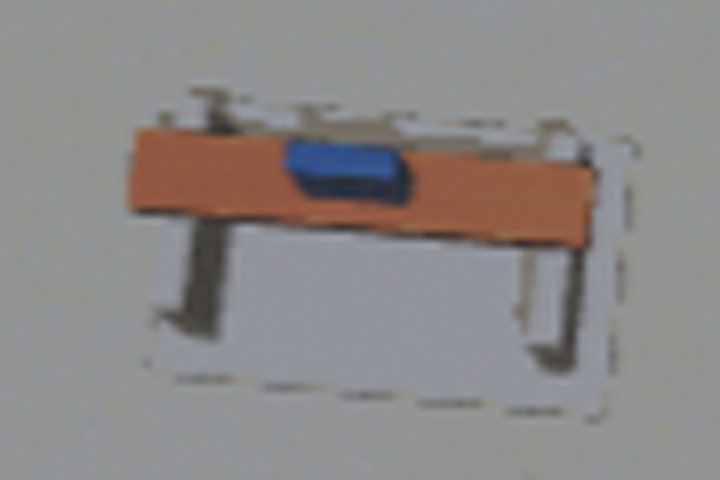

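View pics/st2.png

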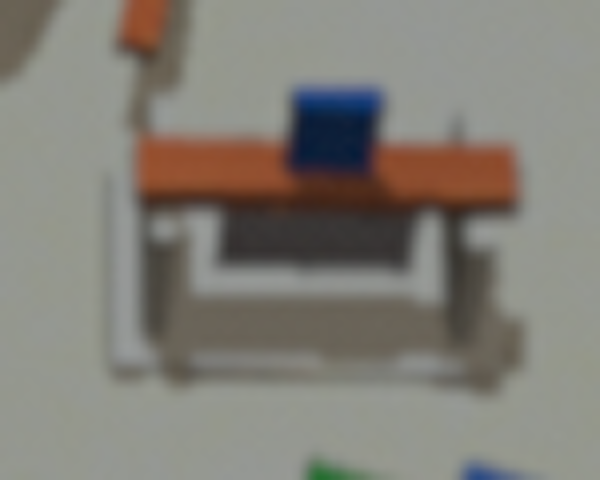

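View pics/w0.png

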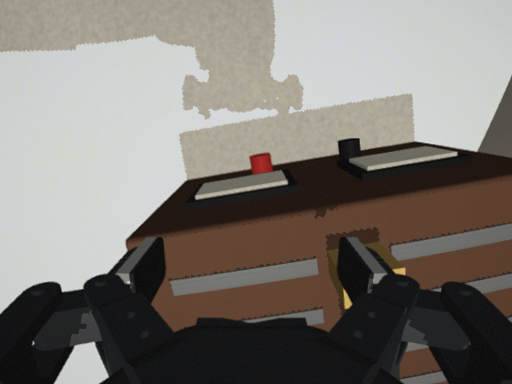

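Run:
```python
from h import *
s=snapshot('top')
f=lambda p:np.array(p,float)/8+[155,180]-.5
c=px2z(s,f([(137,130),(597,170),(587,247),(128,210)]),.101);print(c,c.mean(0))
d=(c[0]+c[3]-c[1]-c[2])/2;print(np.linalg.norm(d),np.degrees(np.arctan2(-d[0],d[1])))
t=px2z(s,f([(287,142),(400,152),(397,180),(299,172)]),.151);print(t.mean(0))
s=snapshot('scene');g=lambda p:np.array(p,float)/8+[270,160]-.5
c=px2z(s,g([(140,138),(518,147),(518,207),(140,194)]),.101);
t=px2z(s,g([(292,92),(382,92)]),.151);print(t.mean(0),c.mean(0))
st=telemetry.sense();print(R.from_quat(st['tool_rot']).as_matrix().round(3))
```

```text
[[0.58802245 0.25400629 0.101     ]
 [0.57421127 0.08489552 0.101     ]
 [0.54581467 0.08800303 0.101     ]
 [0.55825059 0.25594026 0.101     ]] [0.56657475 0.17071127 0.101     ]
0.16903421929246606 -4.452834952035737
[0.56712011 0.1696357  0.151     ]
[0.56585128 0.17108578 0.151     ] [0.57065621 0.17201348 0.101     ]
[[ 0.947  0.322 -0.   ]
 [ 0.322 -0.947 -0.   ]
 [-0.    -0.    -1.   ]]
```

Call:
play_rows(
  increments=[
    [[20,-10,-40,0,0],[70,-35,-90,-10,0],[130,-65,-105,-20,0],[185,-90,-105,-30,0],[240,-120,-105,-40,0],[295,-145,-105,-50,0],[345,-170,-105,-60,0],[395,-195,-105,-69,0],[420,-207,-105,-75,0],[428,-211,-105,-76,0],[428,-211,-105,-76,0],[428,-211,-105,-76,0]],
  ],
)

```text
time_s: 2.8
ee_pos: [0.5297, -0.2314, 0.3016]
tool_rot: [0.678, 0.735, -0.0, 0.0]
contact_force: [-0.3, -0.0, 0.6]
opening: 0.0854
```

Run:
```python
from h import *
st=telemetry.sense();print(st['joints'],st['ee_pos'],R.from_quat(st['tool_rot']).as_matrix().round(3))
s=snap('wrist','w1.png')
overlay(s,tank_pts(),(.549,-.178,np.radians(5.2)),(0,0,512,384),1.5,'ov4.png',st)
for l in ['tank','pawl_left','pawl_right','lock_zone']: print(l,find(s,'wrist',l,st))
```

```text
[-4.11687997e-01  2.53977389e-01  1.10117233e-01  1.42699096e+00
 -4.05268604e-04  1.07785625e+00] [ 0.52968884 -0.23144481  0.3016049 ] [[-0.081  0.997 -0.   ]
 [ 0.997  0.081 -0.   ]
 [-0.    -0.    -1.   ]]
tank [(array([ 0.5345, -0.1631,  0.1083]), 0.7), (array([ 0.4525, -0.4677,  0.0685]), 0.47)]
pawl_left [(array([ 0.5241, -0.0846,  0.1208]), 0.78)]
pawl_right [(array([ 0.5448, -0.2604,  0.1234]), 0.79)]
lock_zone []
```

View pics/ov4.png

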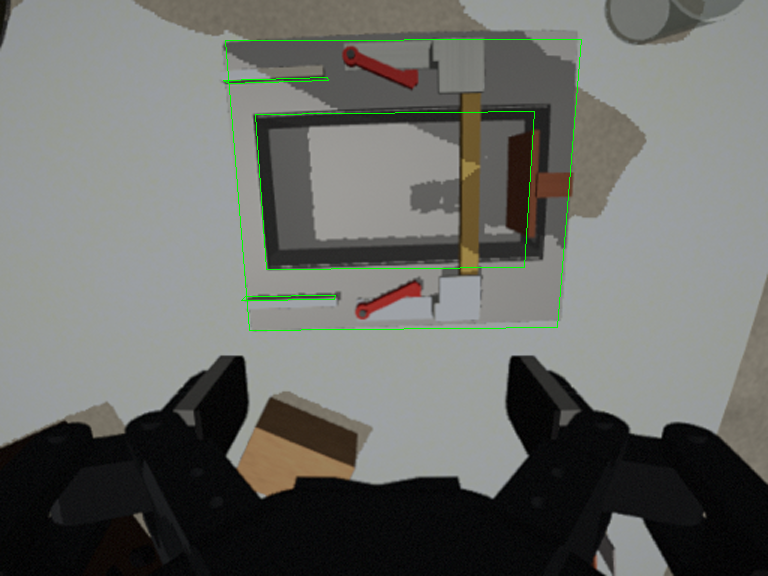

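Run:
```python
from h import *
st=telemetry.sense();s=snap('wrist','w2.png')
im=s['pixels'][:,:,::-1]
for n,(a,b) in {'a':((140,15),(240,90)),'b':((140,170),(240,245)),'c':((220,15),(400,125)),'d':((220,125),(400,235))}.items():
    k=8 if n in 'ab' else 4.4
    cv2.imwrite(f'pics/z{n}.png',cv2.resize(im[a[1]:b[1],a[0]:b[0]],None,fx=k,fy=k,interpolation=2))
```

```text
(no output)
```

View pics/za.png

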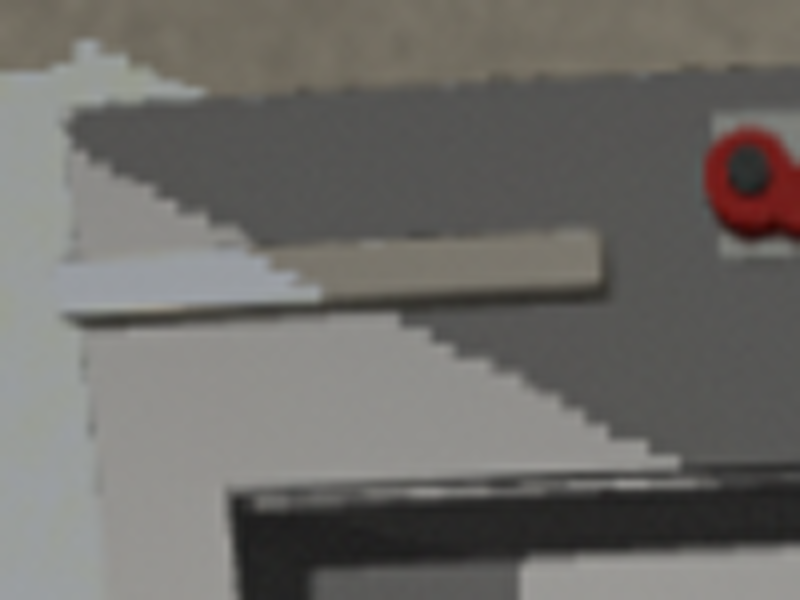

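View pics/zb.png

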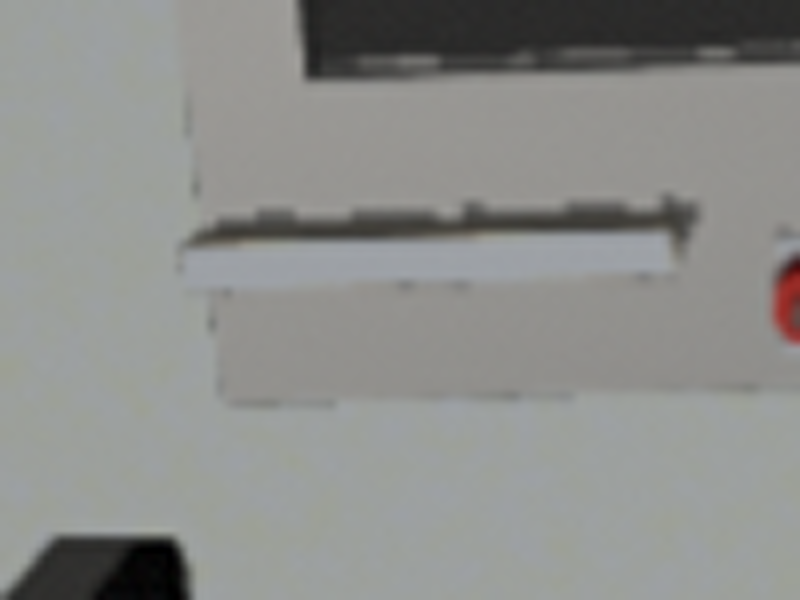

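View pics/zc.png

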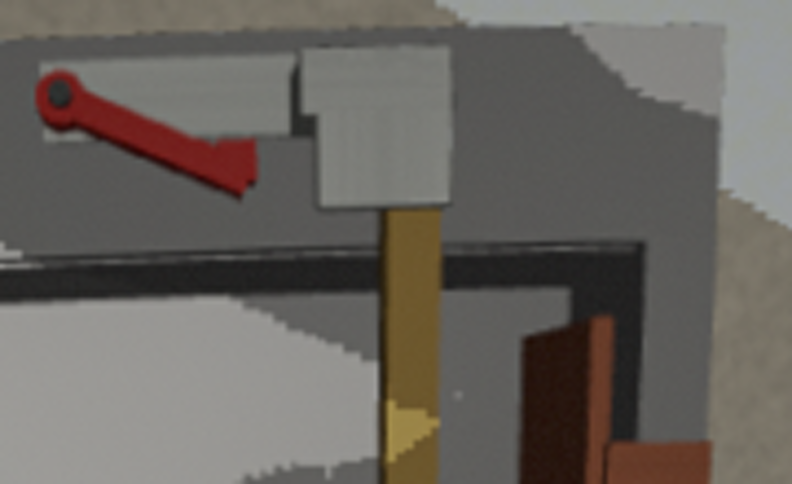

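View pics/zd.png

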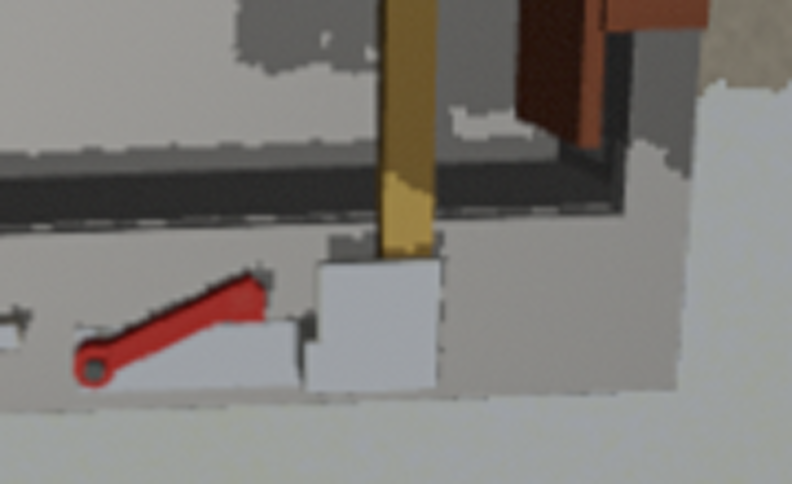

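Run:
```python
from h import *
from scipy.optimize import least_squares
st=telemetry.sense();s=snapshot('wrist')
A=lambda p:np.array(p)/8+[140,15]-.5
B=lambda p:np.array(p)/8+[140,170]-.5
C=lambda p:np.array(p)/4.4+[220,15]-.5
D=lambda p:np.array(p)/4.4+[220,125]-.5
ob=[((-.14,.12,.11),A((70,118))),((-.14,.088,.122),A((68,313))),((-.06,.088,.122),A((602,288))),((-.12,.064,.11),A((232,492))),
((-.14,-.088,.122),B((188,245))),((-.06,-.088,.122),B((672,230))),((-.14,-.12,.11),B((222,402))),((-.12,-.064,.11),B((305,75))),
((.14,.12,.11),C((725,25))),((.14,-.12,.11),D((680,388)))]
P=np.array([o[0] for o in ob]);U=np.array([o[1] for o in ob])
f=lambda q:(w2px(s,rig(P,*q),st)-U).ravel()
q=least_squares(f,[.549,-.178,.09],loss='soft_l1').x
print(q,np.degrees(q[2]));print(f(q).reshape(-1,2).round(1))
def loc(uv,z):
    w=px2z(s,[uv],z,st)[0];d=w[:2]-q[:2];c,n=np.cos(q[2]),np.sin(q[2]);return np.round([c*d[0]+n*d[1],-n*d[0]+c*d[1]],4)
print('stop',loc(C((385,210)),.124),loc(D((382,255)),.124),'far',loc(C((440,210)),.124))
print('tips',loc(C((250,190)),.12),loc(D((265,285)),.12),'piv',loc(C((60,95)),.12),loc(D((95,370)),.12))
print('lugs',loc(C((318,207)),.136),loc(D((320,263)),.136))
np.save('tank.npy',q)
e=rig([(-.1,0,.11)],*q);print('entry',e)
# hanger from start with top cam
```

```text
[ 0.54900495 -0.17483872  0.11688819] 6.6971996947527455
[[-0.7 -1.6]
 [-1.3  0.4]
 [ 0.7 -0.4]
 [-0.2 -0. ]
 [-0.6  0.1]
 [ 0.6 -0.1]
 [ 0.4  0.5]
 [ 0.4  0.6]
 [ 0.7 -0.2]
 [-0.5  0.6]]
stop [0.0443 0.0711] [ 0.0446 -0.0706] far [0.0588 0.0707]
tips [0.0095 0.0776] [ 0.0114 -0.0793] piv [-0.0392  0.1028] [-0.039  -0.1035]
lugs [0.0252 0.0702] [ 0.0252 -0.0695]
entry [[ 0.44968731 -0.18650094  0.11      ]]
```

Call:
play_rows(
  increments=[
    [[40,8,0,1,0],[100,20,0,3,0],[160,31,0,5,0],[220,42,0,7,0],[275,53,0,9,0],[320,61,0,9,0],[337,65,0,9,0],[337,65,0,9,0],[337,65,0,9,0]],
  ],
)

```text
time_s: 4.28
ee_pos: [0.5671, 0.1094, 0.3015]
tool_rot: [0.733, 0.68, -0.0, 0.0]
contact_force: [0.7, 0.1, 0.4]
opening: 0.0856
```

Run:
```python
from h import *
st=telemetry.sense();print(st['joints'],st['ee_pos'],R.from_quat(st['tool_rot']).as_matrix().round(3))
s=snap('wrist','w3.png')
im=s['pixels'][:,:,::-1]
cv2.imwrite('pics/w3z.png',cv2.resize(im[20:220,160:360],None,fx=3,fy=3,interpolation=2))
print(find(s,'wrist','hanger_tab',st))
```

```text
[ 1.91016242e-01  2.53179623e-01  1.08920371e-01  1.42675066e+00
 -5.96019867e-04  1.83667617e+00] [0.56710511 0.10944131 0.3015309 ] [[ 0.075  0.997 -0.   ]
 [ 0.997 -0.075 -0.001]
 [-0.001 -0.    -1.   ]]
[(array([0.7468, 0.2239, 0.081 ]), 0.96), (array([0.5652, 0.1786, 0.0992]), 0.58), (array([0.4031, 0.1202, 0.0549]), 0.56)]
```

View pics/w3.png

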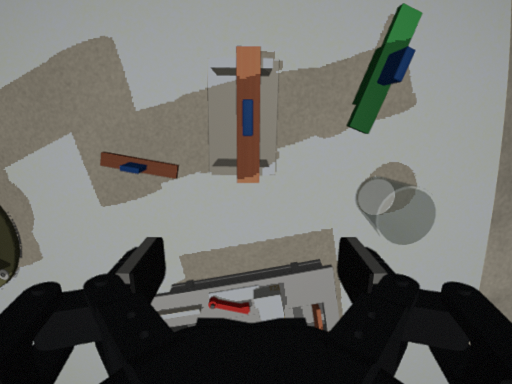

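View pics/w3z.png

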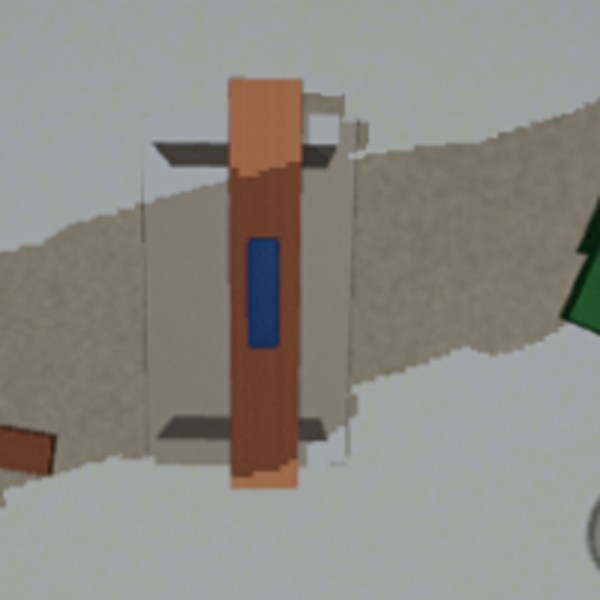

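Run:
```python
from h import *
st=telemetry.sense();s=snapshot('wrist')
f=lambda p:np.array(p,float)/3+[160,20]-.5
c=px2z(s,f([(229,80),(302,79),(298,487),(232,487)]),.101,st);m=c.mean(0)
d=(c[0]+c[1]-c[2]-c[3])/2;yaw=np.degrees(np.arctan2(-d[0],d[1]));print(m,np.linalg.norm(d),yaw)
t=px2z(s,f([(248,238),(279,238),(279,347),(248,347)]),.151,st);print(t.mean(0), np.linalg.norm(t[0]-t[3]))
M=R.from_quat(st['tool_rot']).as_matrix();print('tool x ang',np.degrees(np.arctan2(M[1,0],M[0,0])))
g=(m+t.mean(0))/2; g[2]=.126
d=g-st['ee_pos'];print('delta tool mm to tab centre for TCP', M.T@d*1000)
```

```text
[0.5690604  0.17449705 0.101     ] 0.16821105785448184 -4.580657009335931
[0.56893414 0.17447667 0.151     ] 0.03896900978028465
tool x ang 85.66772461333507
delta tool mm to tab centre for TCP [ 65.23635042  -3.10172736 175.62169632]
```

Call:
play_rows(
  increments=[
    [[40,-2,30,0,0],[65,-3,85,0,0.2],[65,-3,135,0,0.3],[65,-3,170,0,0.3],[65,-3,191,0,0.3],[65,-3,191,0,0.3],[65,-3,191,0,0.3]],
  ],
  newtons=40,
)

```text
time_s: 5.3
ee_pos: [0.5697, 0.1755, 0.1117]
tool_rot: [0.733, 0.68, 0.001, 0.0]
contact_force: [0.4, 0.8, 1.0]
opening: 0.0598
```

Run:
```python
from h import *
s=snap('wrist','w4.png')
```

```text
(no output)
```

View pics/w4.png

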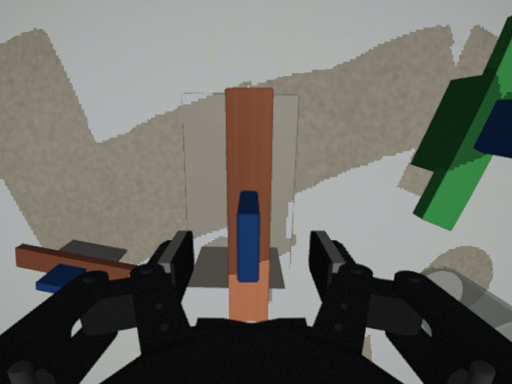

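Run:
```python
from h import *
st=telemetry.sense();s=snapshot('wrist')
im=s['pixels'][:,:,::-1];cv2.imwrite('pics/w5.png',cv2.resize(im[170:300,200:300],None,fx=4.5,fy=4.5,interpolation=2))
M=R.from_quat(st['tool_rot']).as_matrix()
for x in(-.02,0,.02): print(x,w2px(s,[st['ee_pos']+M@np.array([x,0,-.039])],st))
```

```text
-0.02 [[249.63086637 281.67048   ]]
0 [[249.54926117 248.09191829]]
0.02 [[249.4645174  211.75698433]]
```

View pics/w5.png

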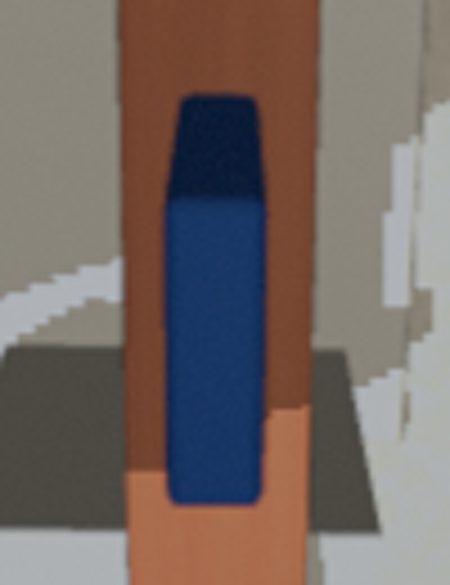

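Call:
play_rows(
  increments=[
    [[0,0,0,0,1],[0,0,0,0,1],[0,0,0,0,1],[0,0,0,0,1],[0,0,0,0,1],[0,0,0,0,1]],
  ],
  newtons=50,
)

```text
time_s: 6.15
ee_pos: [0.569, 0.1759, 0.111]
tool_rot: [0.733, 0.681, 0.0, 0.0]
contact_force: [-2.0, -0.0, 5.6]
opening: 0.0098
```

Call:
play_rows(
  increments=[
    [[0,0,-5,0,1],[0,0,-20,0,1],[0,0,-50,0,1],[0,0,-90,0,1],[0,0,-130,0,1],[0,0,-155,0,1],[0,0,-165,0,1],[0,0,-165,0,1]],
  ],
)

```text
time_s: 7.15
ee_pos: [0.5691, 0.1758, 0.2758]
tool_rot: [0.733, 0.681, 0.0, 0.0]
contact_force: [0.9, -0.5, -5.2]
opening: 0.0102
```

Run:
```python
from h import *
s=snap('wrist','w6.png')
st=telemetry.sense();M=R.from_quat(st['tool_rot']).as_matrix()
ang=np.degrees(np.arctan2(M[1,0],M[0,0]));q=np.load('tank.npy');e=rig([(-.1,0,.11)],*q)[0]
print(ang,st['ee_pos'],st['opening'],st['contact_force'],'turn(tool)',ang-(90+np.degrees(q[2])), M.T@(e-st['ee_pos'])*1000)
```

```text
85.7801273303694 [0.5686332  0.17570664 0.2747108 ] 0.010086585559853917 [-0.49349512  0.38226482 -4.98788824] turn(tool) -10.917072364383344 [-369.91320925  -91.81087345  164.94570279]
```

View pics/w6.png

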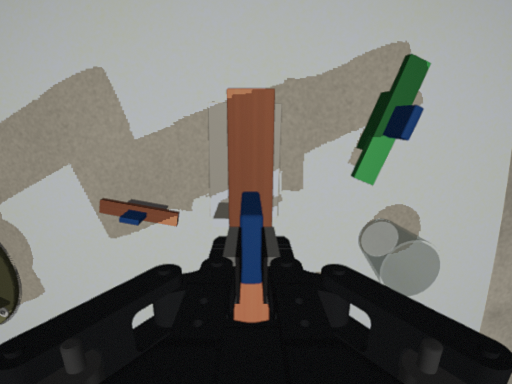

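Run:
```python
from h import *
st=telemetry.sense();s=snapshot('wrist')
im=s['pixels'][:,:,::-1];cv2.imwrite('pics/w7.png',np.vstack([cv2.resize(im[80:130,215:290],None,fx=6,fy=6,interpolation=2),cv2.resize(im[280:330,215:290],None,fx=6,fy=6,interpolation=2)]))
M=R.from_quat(st['tool_rot']).as_matrix()
for x,y in((.085,-.015),(.085,.015),(-.085,-.015),(-.085,.015)): print(x,y,w2px(s,[st['ee_pos']+M@np.array([x,y,.01])],st))
```

```text
0.085 -0.015 [[225.20228387  85.48406577]]
0.085 0.015 [[274.0755463   85.43432786]]
-0.085 -0.015 [[230.62553965 320.41959328]]
-0.085 0.015 [[269.53622843 320.39572315]]
```

View pics/w7.png

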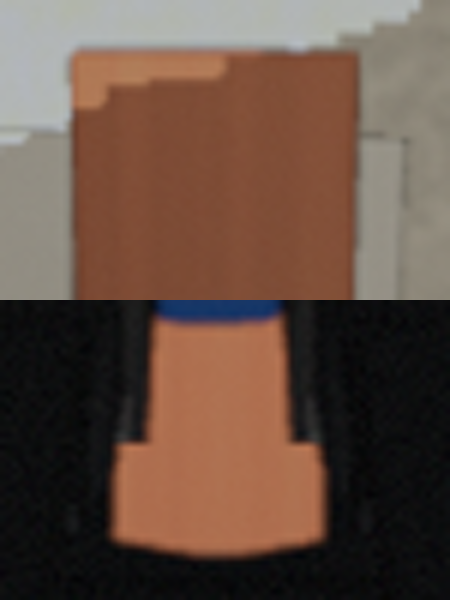

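Call:
play_rows(
  increments=[
    [[-10,-2,0,0,1],[-40,-10,0,-1,1],[-85,-21,0,-3,1],[-135,-33,0,-4,1],[-185,-46,0,-6,1],[-235,-58,0,-8,1],[-285,-71,0,-9,1],[-325,-81,0,-10,1],[-352,-88,0,-11,1],[-366,-91,0,-10.9,1],[-369,-92,0,-10.9,1],[-369,-92,0,-10.9,1],[-369,-92,0,-10.9,1]],
  ],
)

```text
time_s: 8.88
ee_pos: [0.4503, -0.1846, 0.2754]
tool_rot: [0.664, 0.748, 0.0, -0.0]
contact_force: [0.6, 0.2, -3.4]
opening: 0.01
```

Run:
```python
from h import *
st=telemetry.sense();s=snap('wrist','w8.png')
M=R.from_quat(st['tool_rot']).as_matrix()
ang=np.degrees(np.arctan2(M[1,0],M[0,0]));q=np.load('tank.npy');e=rig([(-.1,0,.11)],*q)[0]
print(ang,st['ee_pos'],st['joints'],'turn(tool)',ang-(90+np.degrees(q[2])), M.T@(e-st['ee_pos'])*1000)
overlay(s,tank_pts(),q,(0,0,512,384),1.5,'w8o.png',st)
s=snap('scene','s8.png');im=s['pixels'][:,:,::-1];cv2.imwrite('pics/s8z.png',cv2.resize(im[110:240,150:280],None,fx=4.5,fy=4.5,interpolation=2))
s=snap('top','t8.png');im=s['pixels'][:,:,::-1];cv2.imwrite('pics/t8z.png',cv2.resize(im[150:280,260:390],None,fx=4.5,fy=4.5,interpolation=2))
```

```text
96.75429316992096 [ 0.45031803 -0.1845542   0.27539154] [-3.89218643e-01  7.78233951e-02 -1.58582164e-01  1.33462634e+00
  3.54339833e-04  1.06369298e+00] turn(tool) 0.057093475168215946 [ -1.92920448  -0.84969806 165.39076909]
```

View pics/w8o.png

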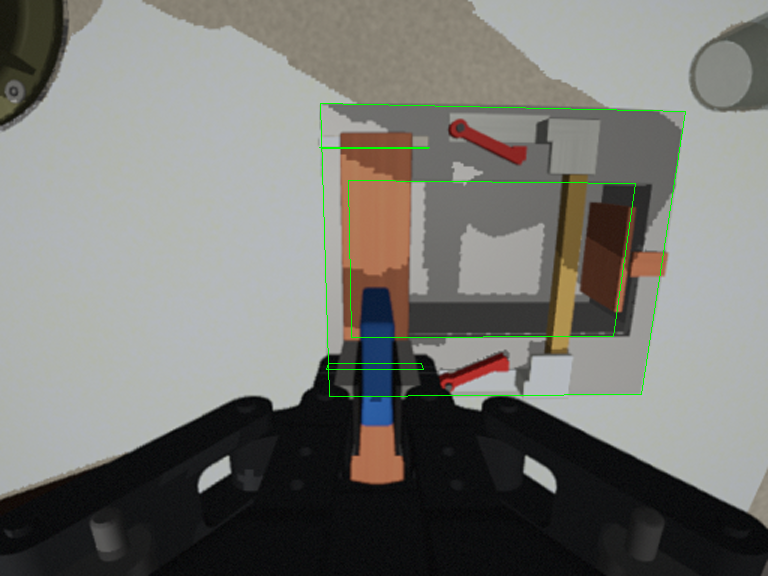

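View pics/s8z.png

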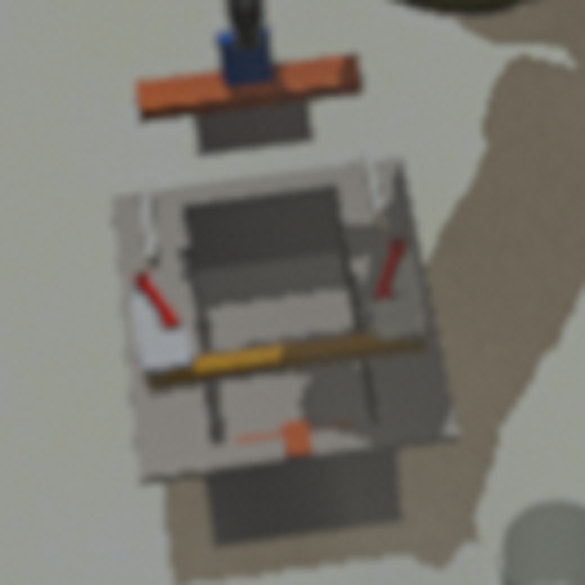

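View pics/t8z.png

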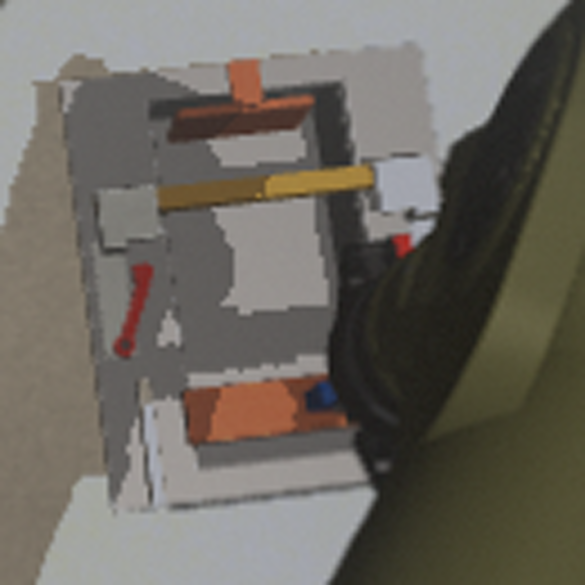

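Call:
play_rows(
  increments=[
    [[-0.5,-1,15,0,1],[-0.5,-1,50,0,1],[-0.5,-1,85,0,1],[-0.5,-1,110,0,1],[-0.5,-1,122,0,1],[-0.5,-1,125,0,1],[-0.5,-1,125,0,1]],
  ],
)

```text
time_s: 9.9
ee_pos: [0.4496, -0.1862, 0.1511]
tool_rot: [0.665, 0.747, 0.0, 0.0]
contact_force: [0.5, 0.2, -3.7]
opening: 0.01
```

Run:
```python
from h import *
st=telemetry.sense();s=snap('wrist','w9.png')
M=R.from_quat(st['tool_rot']).as_matrix()
ang=np.degrees(np.arctan2(M[1,0],M[0,0]));q=np.load('tank.npy');e=rig([(-.1,0,.11)],*q)[0]
print(ang,st['ee_pos'],'turn(tool)',ang-(90+np.degrees(q[2])), M.T@(e-st['ee_pos'])*1000)
overlay(s,tank_pts(),q,(180,0,480,384),1.55,'w9o.png',st)
s=snap('top','t9.png');im=s['pixels'][:,:,::-1];cv2.imwrite('pics/t9z.png',cv2.resize(im[210:275,275:350],None,fx=8,fy=8,interpolation=2))
s=snap('scene','s9.png');im=s['pixels'][:,:,::-1];cv2.imwrite('pics/s9z.png',cv2.resize(im[125:200,165:265],None,fx=7,fy=7,interpolation=2))
```

```text
96.68050474079642 [ 0.44958208 -0.18623824  0.15108544] turn(tool) -0.016694953956317704 [-2.53741323e-01  3.87466974e-02  4.10856105e+01]
```

View pics/w9o.png

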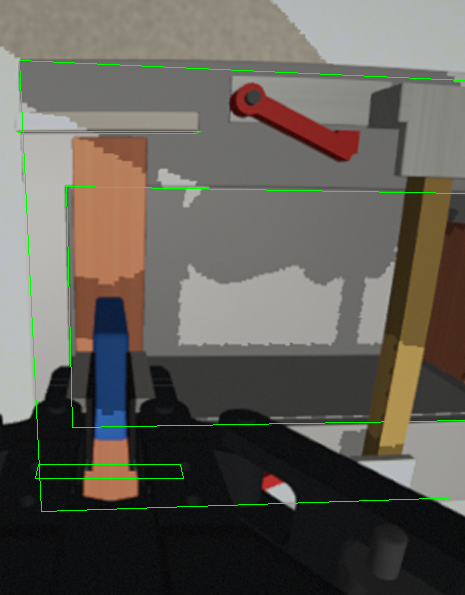

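View pics/t9z.png

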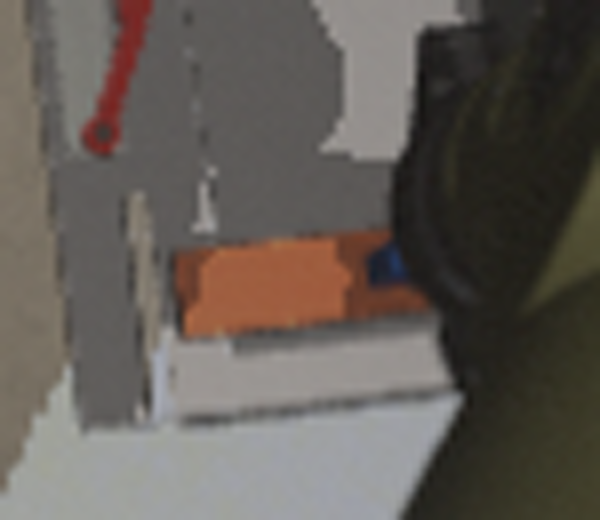

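View pics/s9z.png

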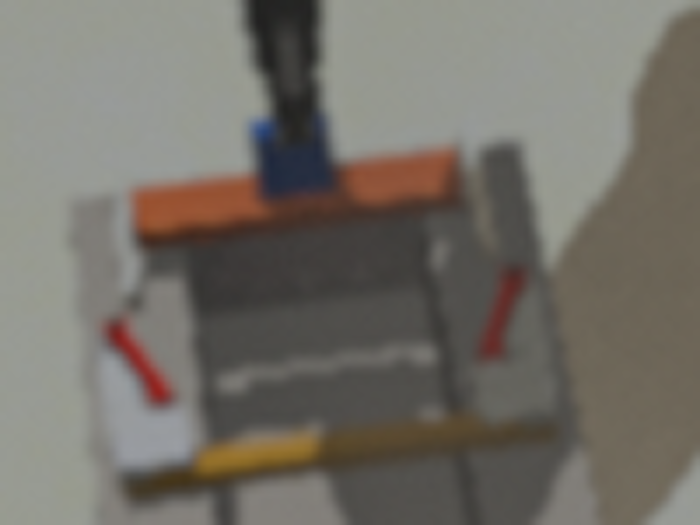

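Run:
```python
from h import *
st=telemetry.sense();s=snapshot('wrist')
im=s['pixels'][:,:,::-1];cv2.imwrite('pics/w10.png',cv2.resize(im[60:110,180:320],None,fx=5,fy=5,interpolation=2))
q=np.load('tank.npy')
def loc(uv,z):
    w=px2z(s,[uv],z,st)[0];d=w[:2]-q[:2];c,n=np.cos(q[2]),np.sin(q[2]);return np.round([c*d[0]+n*d[1],-n*d[0]+c*d[1]],4)
for u in(232,270): print(loc((u,88.4),.1413))
```

```text
[-0.1104  0.0832]
[-0.0871  0.0832]
```

View pics/w10.png

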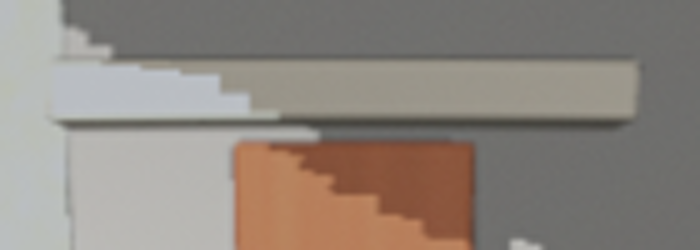

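Call:
play_rows(
  increments=[
    [[0.8,0,4,0,1],[0.8,0,9,0,1],[0.8,0,12,0,1],[0.8,0,14,0,1],[0.8,0,15,0,1],[0.8,0,15,0,1]],
  ],
)

```text
time_s: 10.85
ee_pos: [0.4491, -0.1851, 0.136]
tool_rot: [0.665, 0.747, 0.0, 0.0]
contact_force: [-3.0, 1.2, 3.3]
opening: 0.0099
```

Call:
play_rows(
  increments=[
    [[0,0,-0.5,0,1],[0,0,-0.5,0,1]],
  ],
)

```text
time_s: 11.1
ee_pos: [0.449, -0.1853, 0.136]
tool_rot: [0.665, 0.747, 0.0, 0.0]
contact_force: [-1.1, 1.0, 0.0]
opening: 0.0098
```

Run:
```python
from h import *
st=telemetry.sense();s=snap('wrist','w11.png')
q=np.load('tank.npy');M=R.from_quat(st['tool_rot']).as_matrix()
print(st['ee_pos'],st['contact_force'],st['wrist_torque'],M.T@(rig([(.0294,0,.11)],*q)[0]-st['ee_pos'])*1000)
im=s['pixels'][:,:,::-1];cv2.imwrite('pics/w11z.png',cv2.resize(im[20:260,180:440],None,fx=3,fy=3)[:600])
s=snap('scene','s11.png');im=s['pixels'][:,:,::-1];cv2.imwrite('pics/s11z.png',cv2.resize(im[125:200,165:265],None,fx=7,fy=7,interpolation=2))
```

```text
[ 0.4490272  -0.18526341  0.13603006] [-1.10611689  1.04238766  0.02770662] [0.25658088 0.2155943  0.05332724] [ -1.2672184  129.90991868  26.0387691 ]
```

View pics/w11z.png

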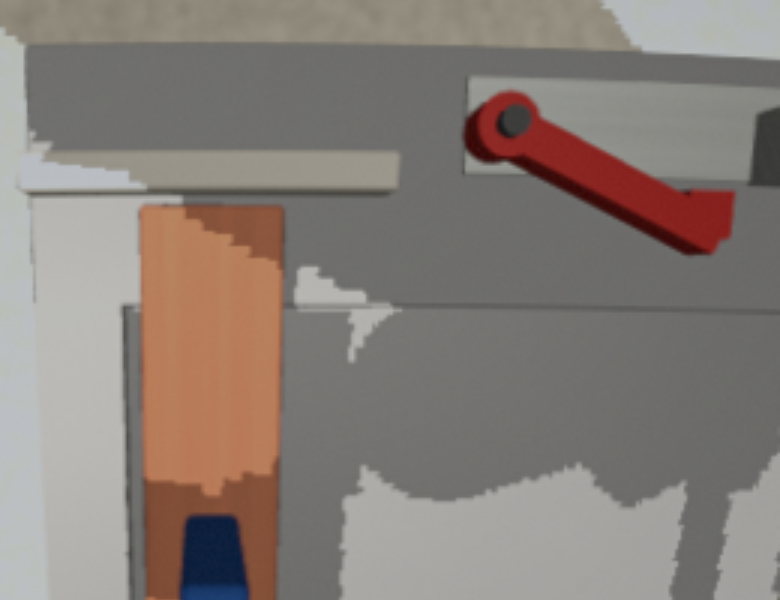

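View pics/s11z.png

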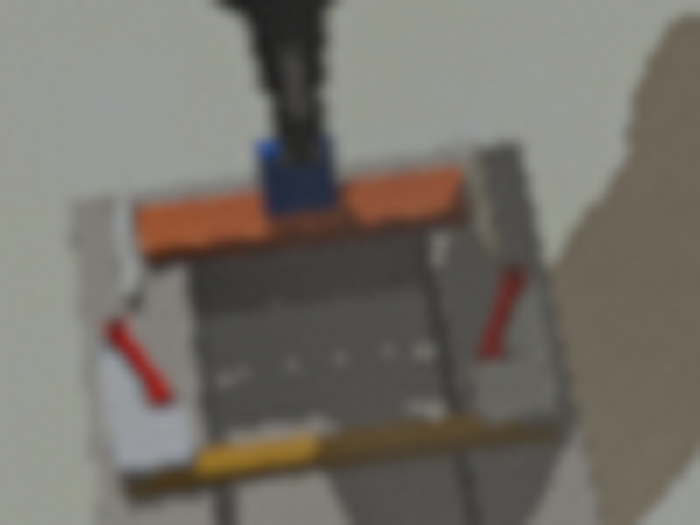

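Call:
play_rows(
  increments=[
    [[0,3,0,0,1],[0,9,0,0,1],[0,16,0,0,1],[0,24,0,0,1],[0,32,0,0,1],[0,40,0,0,1],[0,48,0,0,1],[0,55,0,0,1],[0,59,0,0,1],[0,60,0,0,1]],
  ],
)

```text
time_s: 12.45
ee_pos: [0.5086, -0.1784, 0.1359]
tool_rot: [0.665, 0.747, -0.0, -0.0]
contact_force: [-2.2, -0.4, 2.9]
opening: 0.0
```

```bash
cat > chk.py <<'E'
from h import *
import sys
n=sys.argv[1]
st=telemetry.sense();s=snap('wrist',f'w{n}.png')
q=np.load('tank.npy');M=R.from_quat(st['tool_rot']).as_matrix()
print(st['time_s'],st['ee_pos'],'F tool',(M.T@st['contact_force']).round(1),st['wrist_torque'].round(2),'to expected stop',(M.T@(rig([(.0294,0,.11)],*q)[0]-st['ee_pos'])*1000).round(1))
im=s['pixels'][:,:,::-1];cv2.imwrite(f'pics/w{n}z.png',cv2.resize(im[0:300,120:440],None,fx=2,fy=2))
E
python3 chk.py 12
```

```text
12.45 [ 0.50860859 -0.17835394  0.13587624] F tool [-0.1 -2.2 -2.9] [-0.13  0.48  0.01] to expected stop [-1.2 69.9 25.8]
```

View pics/w12z.png

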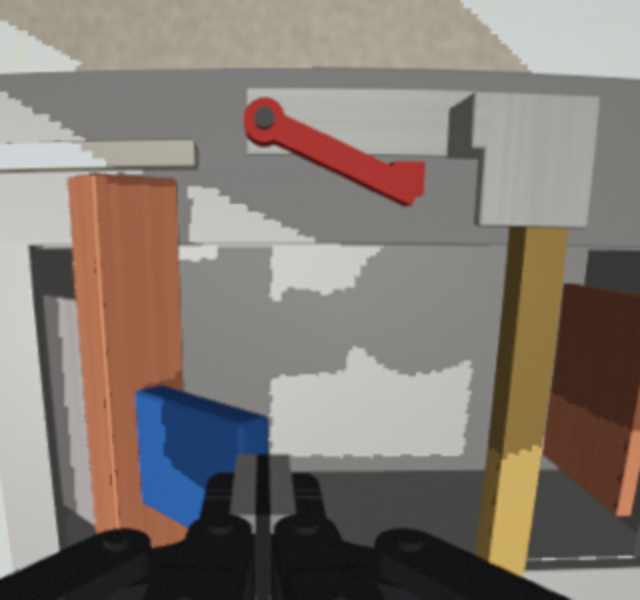

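Run:
```python
from h import *
s=snap('scene','s12.png');im=s['pixels'][:,:,::-1];cv2.imwrite('pics/s12z.png',cv2.resize(im[115:205,155:275],None,fx=6.5,fy=6.5,interpolation=2))
s=snap('top','t12.png');im=s['pixels'][:,:,::-1];cv2.imwrite('pics/t12z.png',cv2.resize(im[150:275,260:390],None,fx=4.6,fy=4.6,interpolation=2))
```

```text
(no output)
```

View pics/s12z.png

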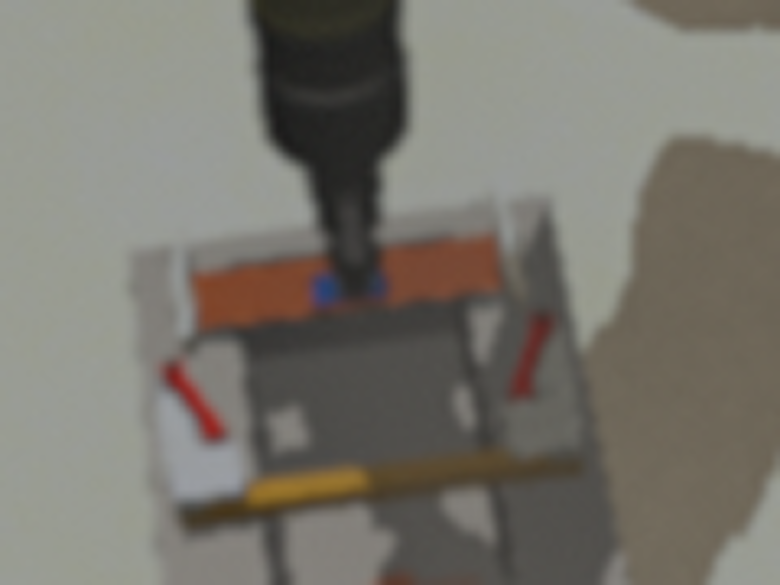

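View pics/t12z.png

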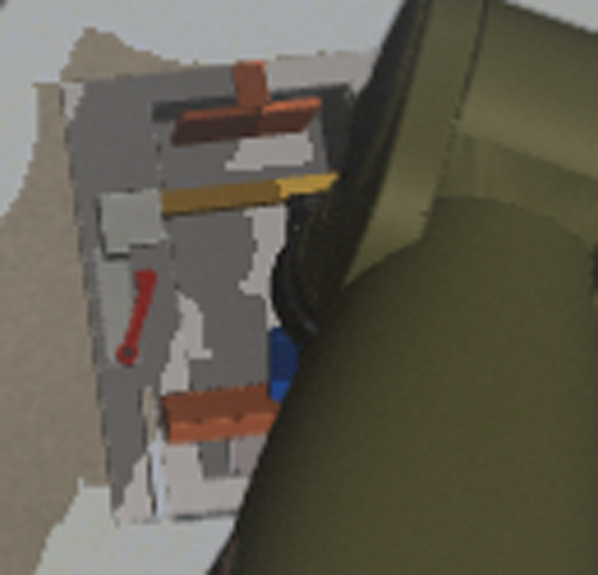

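View pics/w12.png

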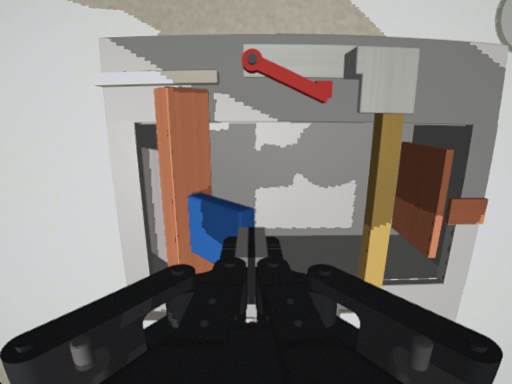

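```bash
python3 chk.py 13
python3 - <<'E'
from h import *
s=snap('wrist','w13b.png');im=s['pixels'][:,:,::-1];cv2.imwrite('pics/w13c.png',cv2.resize(im[60:300,130:330],None,fx=2.5,fy=2.5))
E
```

```text
12.6 [ 0.50854047 -0.17834746  0.13596502] F tool [-0.4 -1.1 -2.1] [-0.11  0.31  0.02] to expected stop [-1.2 70.  26. ]
```

View pics/w13c.png

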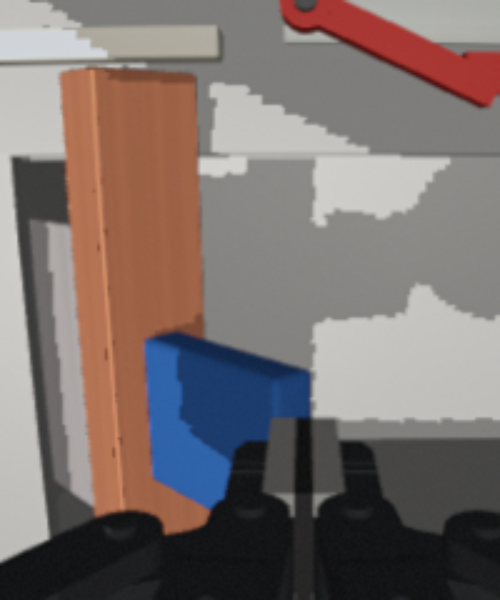

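Call:
play_rows(
  increments=[
    [[0,-3,0,0,1],[0,-8,0,0,1],[0,-12,0,0,1],[0,-12,0,0,1]],
  ],
)

```text
time_s: 13.2
ee_pos: [0.5005, -0.1796, 0.139]
tool_rot: [0.665, 0.747, 0.003, 0.003]
contact_force: [3.7, 2.8, 12.4]
opening: 0.0003
```

```bash
python3 chk.py 14
python3 - <<'E'
from h import *
s=snap('scene','s14.png');im=s['pixels'][:,:,::-1];cv2.imwrite('pics/s14z.png',cv2.resize(im[115:205,155:275],None,fx=6.5,fy=6.5,interpolation=2))
E
```

```text
13.2 [ 0.5004572  -0.1795575   0.13895296] F tool [  2.4   4.1 -12.3] [ 0.62 -0.79 -0.  ] to expected stop [-1.  77.9 29.6]
```

View pics/w14z.png

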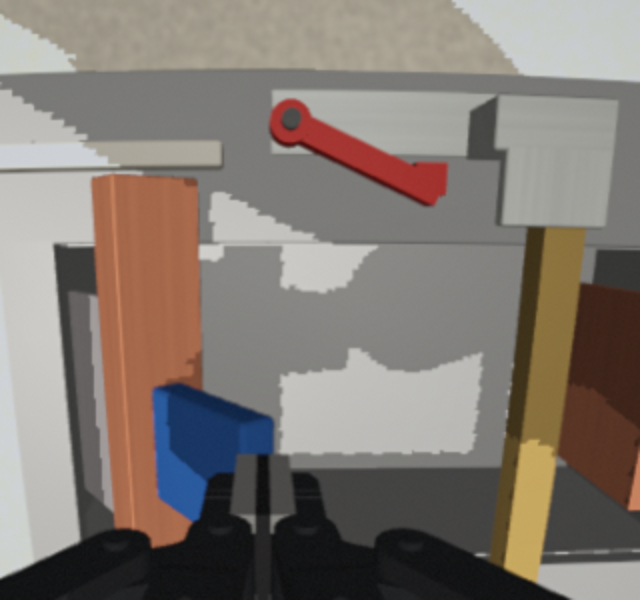

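View pics/s14z.png

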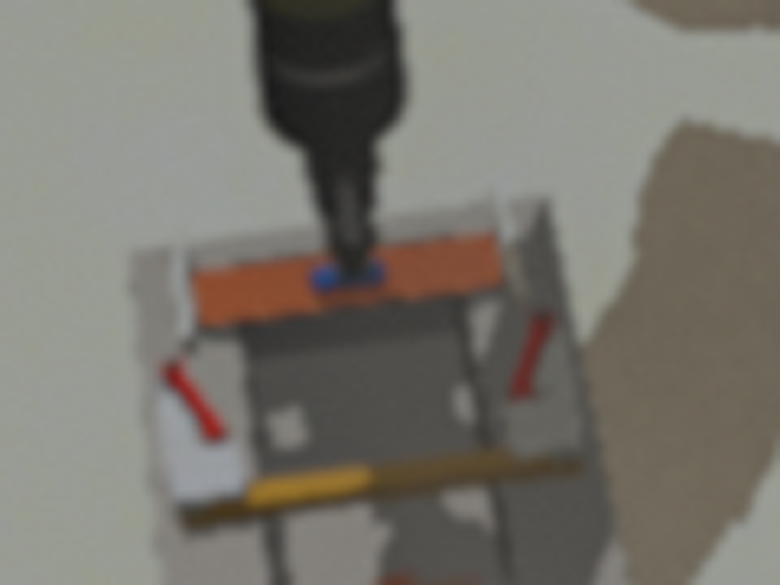

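Call:
play_rows(
  increments=[
    [[0,2,-4,0,1],[0,3,-10,0,1],[0,3,-16,0,1],[0,3,-22,0,1],[0,3,-28,0,1]],
  ],
)

```text
time_s: 13.92
ee_pos: [0.4995, -0.1793, 0.1643]
tool_rot: [0.665, 0.747, -0.0, -0.0]
contact_force: [0.8, 0.4, 0.3]
opening: 0.0003
```

```bash
python3 chk.py 15
```

```text
13.925 [ 0.49949239 -0.17931037  0.16427247] F tool [ 0.3  0.8 -0.3] [-0.03 -0.02  0.01] to expected stop [-1.3 79.1 54.3]
```

View pics/w15z.png

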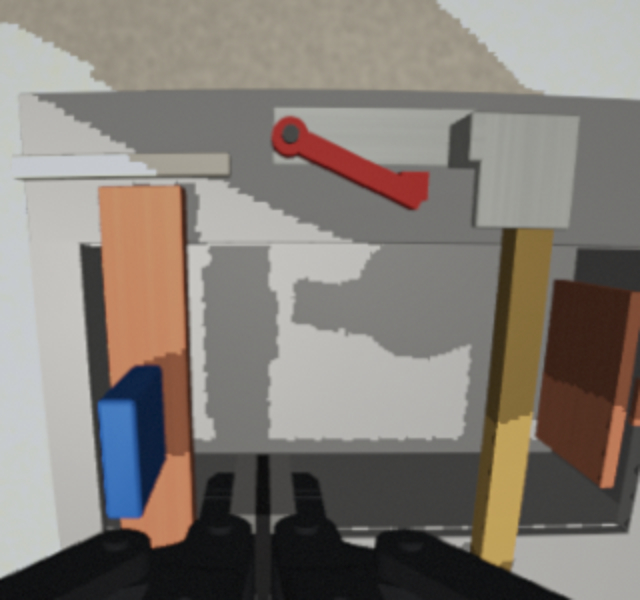

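Call:
play_rows(
  increments=[
    [[0,0,-40,0,1],[-20,-10,-90,0,0.6],[-50,-30,-125,0,0.5],[-60,-45,-130,0,0.5],[-60,-45,-130,0,0.5],[-60,-45,-130,0,0.5]],
  ],
)

```text
time_s: 14.72
ee_pos: [0.4615, -0.2433, 0.2927]
tool_rot: [0.665, 0.747, 0.0, -0.001]
contact_force: [-0.1, 0.3, -0.3]
opening: 0.0424
```

Run:
```python
from h import *
st=telemetry.sense();s=snap('wrist','w16.png');print(st['ee_pos'])
q=np.load('tank.npy')
overlay(s,tank_pts(),q,(150,0,400,230),3,'w16o.png',st)
```

```text
[ 0.46152515 -0.24332799  0.29268132]
```

View pics/w16o.png

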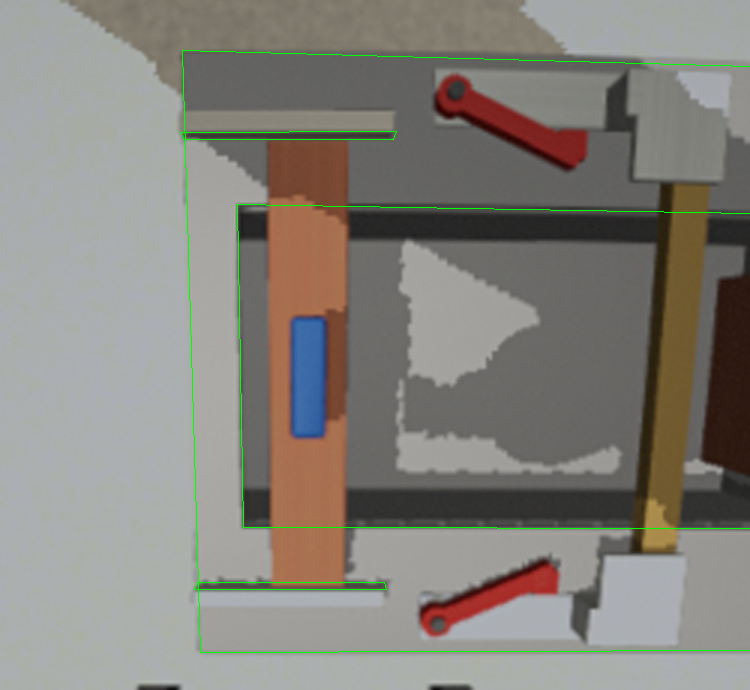

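Run:
```python
from h import *
st=telemetry.sense();s=snapshot('wrist');q=np.load('tank.npy');im=s['pixels'][:,:,::-1]
cv2.imwrite('pics/w17.png',np.vstack([cv2.resize(im[33:58,205:305],None,fx=7,fy=7,interpolation=2),cv2.resize(im[180:210,205:305],None,fx=7,fy=7,interpolation=2)]))
f=lambda p:np.array(p,float)/3+[150,0]-.5
def loc(uv,z):
    w=px2z(s,[f(uv)],z,st)[0];d=w[:2]-q[:2];c,n=np.cos(q[2]),np.sin(q[2]);return np.round([c*d[0]+n*d[1],-n*d[0]+c*d[1]],4)
for uv in [(268,141),(347,141),(273,585),(345,585)]: print(loc(uv,.126))
for uv in [(291,317),(325,317),(291,437),(325,437)]: print('tab',loc(uv,.176))
print('lips',loc((300,133),.122),loc((300,589),.122))
```

```text
[-0.1074  0.0839]
[-0.0784  0.0838]
[-0.107  -0.0847]
[-0.0775 -0.0847]
tab [-0.0983  0.0192]
tab [-0.0873  0.0192]
tab [-0.0985 -0.0197]
tab [-0.0871 -0.0197]
lips [-0.0957  0.0875] [-0.096  -0.0875]
```

View pics/w17.png

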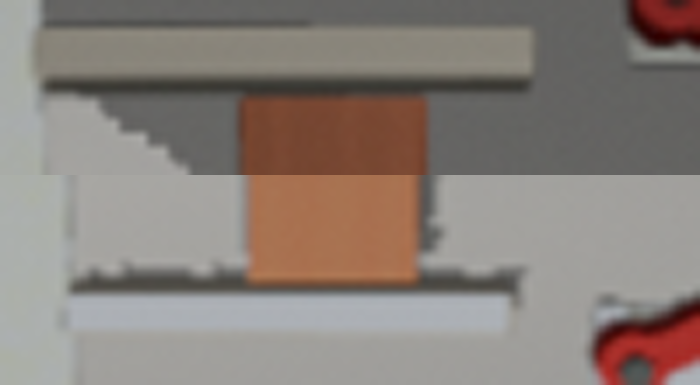

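Call:
play_rows(
  increments=[
    [[7,-4,0,10,0.25],[14,-8,0,20,0.25],[21,-13,0,30,0.25],[28,-18,0,40,0.25],[35,-22,0,50,0.25],[42,-26,0,60,0.25],[49,-30,0,70,0.25],[55,-34,0,80,0.25],[58,-36,0,88,0.25],[58,-36,0,90,0.25],[58,-36,0,90,0.25],[58,-36,0,90,0.25]],
  ],
)

```text
time_s: 16.32
ee_pos: [0.4196, -0.1907, 0.2938]
tool_rot: [0.998, 0.059, -0.0, -0.0]
contact_force: [-0.1, 0.4, -0.3]
opening: 0.0645
```

```bash
cat > chk2.py <<'E'
from h import *
import sys
n=sys.argv[1]
st=telemetry.sense();s=snap('wrist',f'w{n}.png')
q=np.load('tank.npy');M=R.from_quat(st['tool_rot']).as_matrix()
d=st['ee_pos'][:2]-q[:2];c,k=np.cos(q[2]),np.sin(q[2])
T=np.array([[c,k,0],[-k,c,0],[0,0,1]])
print(st['time_s'],'tcp in tank mm',(T[:2,:2]@d*1000).round(1),st['ee_pos'][2].round(4),'F tank',(T@st['contact_force']).round(1),'yaw err',round(np.degrees(np.arctan2(M[1,0],M[0,0])-q[2]),2),'open',st['opening'].round(4),'q6',st['joints'][5].round(2))
overlay(s,tank_pts(),q,(0,0,512,384),1.5,f'w{n}o.png',st)
E
python3 chk2.py 18
```

```text
Traceback (most recent call last):
  File "chk2.py", line 8, in <module>
    print(st['time_s'],'tcp in tank mm',(T[:2,:2]@d*1000).round(1),st['ee_pos'][2].round(4),'F tank',(T@st['contact_force']).round(1),'yaw err',round(np.degrees(np.arctan2(M[1,0],M[0,0])-q[2]),2),'open',st['opening'].round(4),'q6',st['joints'][5].round(2))
                                                                                                                                                                                                           ^^^^^^^^^^^^^^^^^^^
AttributeError: 'float' object has no attribute 'round'
```

```bash
sed -i "s/st\['opening'\].round(4)/round(st['opening'],4)/" chk2.py; python3 chk2.py 18
```

```text
16.375 tcp in tank mm [-130.5   -0.7] 0.2938 F tank [-0.2  0.4 -0.3] yaw err 0.05 open 0.0639 q6 2.6
```

View pics/w18o.png

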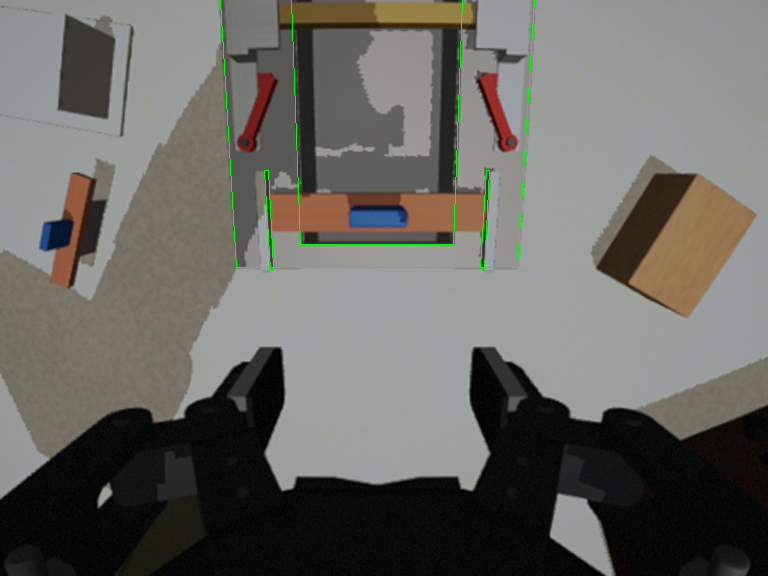

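Call:
play_rows(
  increments=[
    [[0,0,40,0,0.25],[0,0,90,0,0.25],[0,0,135,0,0.25],[0,0,165,0,0.25],[0,0,178,0,0.25],[0,0,182,0,0.25],[0,0,182,0,0.25]],
  ],
)

```text
time_s: 17.3
ee_pos: [0.4202, -0.1911, 0.1129]
tool_rot: [0.998, 0.058, 0.001, 0.0]
contact_force: [-0.0, 0.3, 0.6]
opening: 0.0639
```

```bash
python3 chk2.py 19
```

```text
17.3 tcp in tank mm [-129.8   -1.1] 0.1129 F tank [0.  0.3 0.6] yaw err -0.01 open 0.0639 q6 2.6
```

View pics/w19o.png

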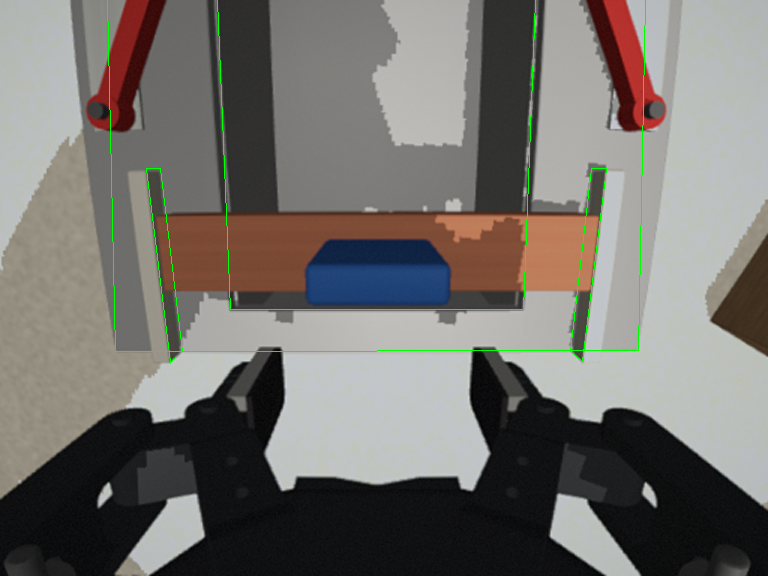

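Call:
play_rows(
  increments=[
    [[3,0,2,0,0.25],[7,0,3,0,0.25],[10,0,3,0,0.25],[13,0,3,0,0.25],[16,0,3,0,0.25],[20,0,3,0,0.25],[24,0,3,0,0.25],[28,0,3,0,0.25],[32,0,3,0,0.25]],
  ],
)

```text
time_s: 18.48
ee_pos: [0.4515, -0.187, 0.109]
tool_rot: [0.998, 0.058, -0.0, 0.0]
contact_force: [-0.4, 0.1, 0.3]
opening: 0.0638
```

```bash
python3 chk2.py 20
```

```text
18.475 tcp in tank mm [-98.2  -0.7] 0.109 F tank [-0.4  0.1  0.3] yaw err -0.02 open 0.0638 q6 2.63
```

View pics/w20o.png

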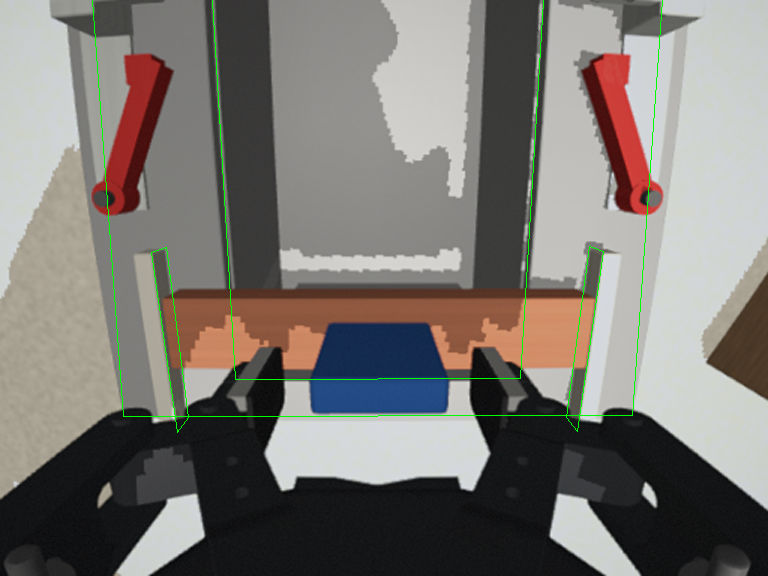

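Run:
```python
from h import *
st=telemetry.sense();s=snapshot('wrist');q=np.load('tank.npy')
def loc(uv,z):
    w=px2z(s,[np.array(uv)/1.5],z,st)[0];d=w[:2]-q[:2];c,n=np.cos(q[2]),np.sin(q[2]);return np.round([c*d[0]+n*d[1],-n*d[0]+c*d[1]],4)
print('bar top front',loc((165,298),.126),loc((595,298),.126),'rear',loc((180,368),.126),loc((590,368),.126))
print('tab top',loc((312,412),.176),loc((447,412),.176),loc((328,324),.176))
M=R.from_quat(st['tool_rot']).as_matrix()
for x,y,z in [(.011,.032,0),(.011,.032,-.01),(-.011,.032,-.01),(-.011,.032,0)]: print(w2px(s,[st['ee_pos']+M@np.array([x,y,z])],st)*1.5)
im=s['pixels'][:,:,::-1];cv2.imwrite('pics/w21.png',cv2.resize(im[180:310,120:380],None,fx=3,fy=3,interpolation=2))
```

```text
bar top front [-0.0773  0.0827] [-0.0775 -0.0853] rear [-0.107   0.0804] [-0.1074 -0.0873]
tab top [-0.097   0.0188] [-0.0971 -0.0199] [-0.0703  0.0133]
[[453.51506068 308.13174421]]
[[457.75184355 315.46413837]]
[[455.10780926 365.29324734]]
[[451.15868682 355.72106013]]
```

View pics/w21.png

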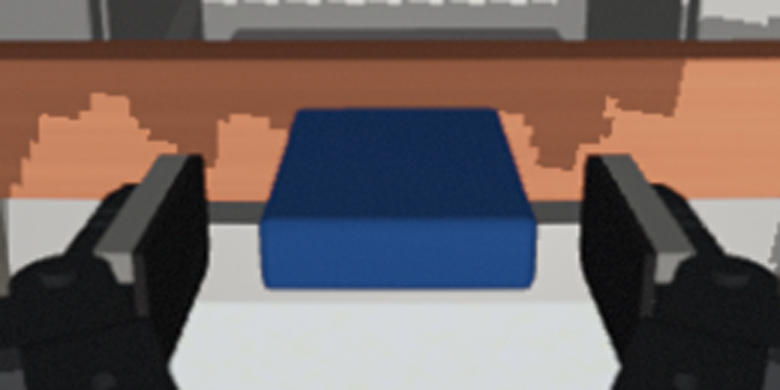

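Run:
```python
from h import *
st=telemetry.sense();s=snapshot('scene');M=R.from_quat(st['tool_rot']).as_matrix()
im=s['pixels'][:,:,::-1];k=7;u0,v0=170,110
im=cv2.resize(im[v0:v0+80,u0:u0+100],None,fx=k,fy=k,interpolation=2)
for z,col in((0,(0,255,0)),(-.0187,(0,255,255)),(-.037,(255,0,255))):
  for y in(-.032,.032):
    p=(w2px(s,[st['ee_pos']+M@np.array([0.0,y,z])])[0]+.5-[u0,v0])*k
    cv2.circle(im,tuple(p.astype(int)),4,col,1)
cv2.imwrite('pics/s21.png',im);print(s and telemetry.sense()['time_s'])
```

```text
18.625
```

View pics/s21.png

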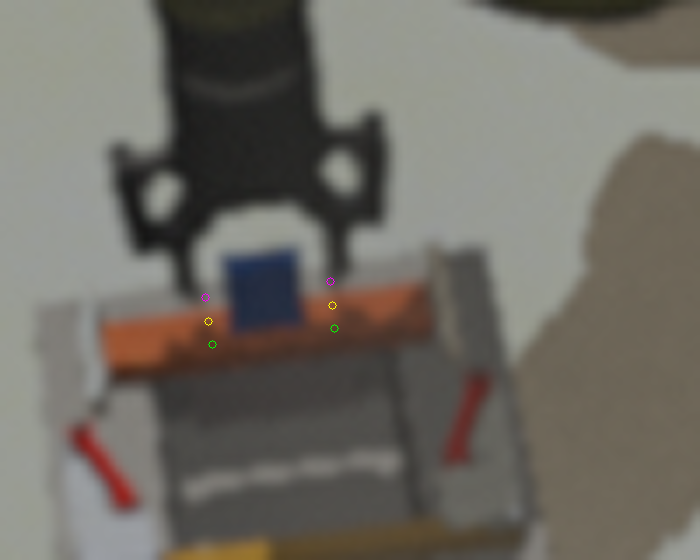

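Call:
play_rows(
  increments=[
    [[0,0,-30,0,0.3],[2,0,-60,-8,0.3],[4,0,-70,-18,0.3],[6,0,-70,-28,0.3],[6,0,-70,-38,0.3],[6,0,-70,-48,0.3],[6,0,-70,-58,0.3],[6,0,-70,-68,0.3],[6,0,-70,-78,0.3],[6,0,-70,-88,0.3],[6,0,-70,-90,0.3],[6,0,-70,-90,0.3]],
  ],
)

```text
time_s: 20.12
ee_pos: [0.4571, -0.1863, 0.179]
tool_rot: [0.666, 0.746, 0.0, -0.0]
contact_force: [-0.7, 0.3, 0.1]
opening: 0.06
```

```bash
python3 chk2.py 22
```

```text
20.125 tcp in tank mm [-92.6  -0.7] 0.179 F tank [-0.7  0.3  0.1] yaw err 89.85 open 0.06 q6 1.07
```

View pics/w22o.png

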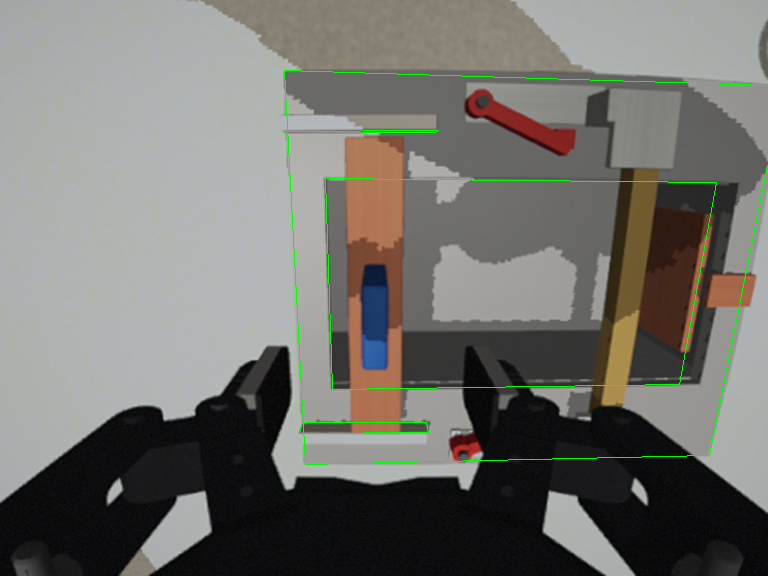

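Call:
play_rows(
  increments=[
    [[0,0,20,0,0.3],[0,0,45,0,0.3],[0,0,65,0,0.3],[0,0,76,0,0.3],[0,0,78,0,0.3],[0,0,78,0,0.3]],
  ],
)

```text
time_s: 20.92
ee_pos: [0.4576, -0.1865, 0.1015]
tool_rot: [0.665, 0.747, 0.0, 0.0]
contact_force: [-0.1, 0.0, 0.2]
opening: 0.06
```

```bash
python3 chk2.py 23
python3 - <<'E'
from h import *
s=snap('scene','s23.png');im=s['pixels'][:,:,::-1];cv2.imwrite('pics/s23z.png',cv2.resize(im[110:190,170:270],None,fx=7,fy=7,interpolation=2))
E
```

```text
20.925 tcp in tank mm [-92.1  -0.9] 0.1015 F tank [-0.1  0.   0.2] yaw err 89.96 open 0.06 q6 1.07
```

View pics/w23o.png

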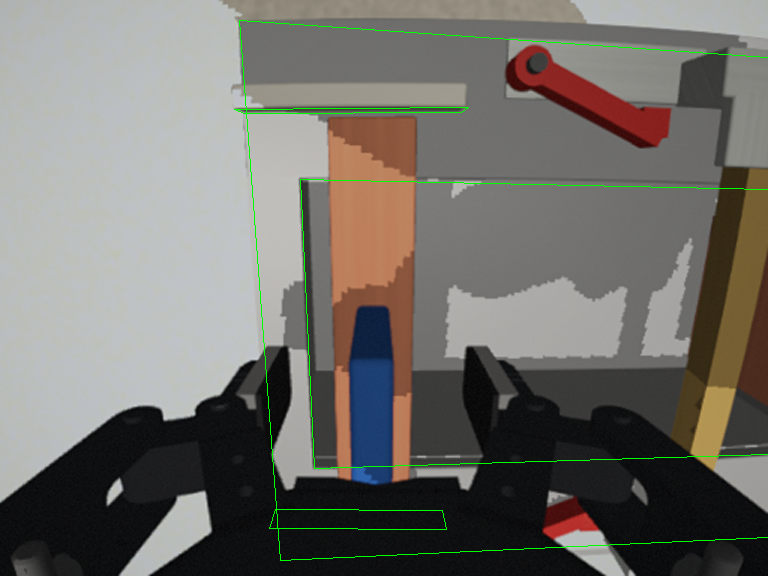

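View pics/s23z.png

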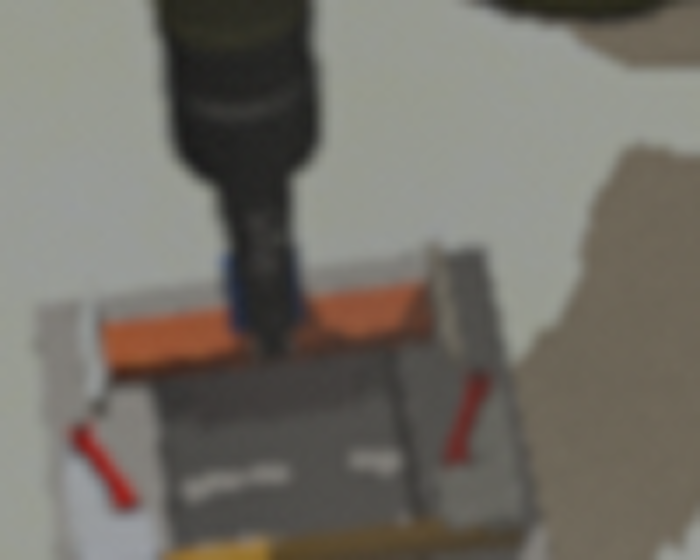

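Call:
play_rows(
  increments=[
    [[0,0,2,0,0.3],[0,0,3,0,0.5],[0,0,3,0,1],[0,0,3,0,1],[0,0,3,0,1],[0,0,3,0,1],[0,0,3,0,1]],
  ],
  newtons=80,
)

```text
time_s: 21.9
ee_pos: [0.457, -0.1863, 0.098]
tool_rot: [0.665, 0.747, -0.0, -0.0]
contact_force: [-1.1, 0.5, 1.3]
opening: 0.0112
```

```bash
python3 chk2.py 24
```

```text
21.9 tcp in tank mm [-92.7  -0.7] 0.098 F tank [-1.   0.6  1.3] yaw err 89.98 open 0.0112 q6 1.07
```

View pics/w24o.png

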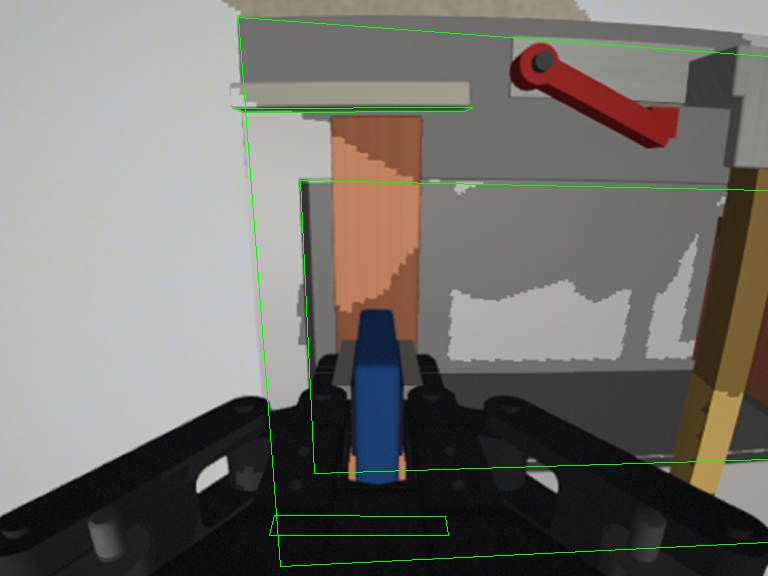

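Call:
play_rows(
  increments=[
    [[0,2,0,0,1],[0,6,0,0,1],[0,11,0,0,1],[0,16,0,0,1],[0,21,0,0,1],[0,26,0,0,1],[0,31,0,0,1],[0,36,0,0,1],[0,41,0,0,1],[0,46,0,0,1],[0,50,0,0,1]],
  ],
)

```text
time_s: 23.32
ee_pos: [0.5072, -0.1804, 0.098]
tool_rot: [0.665, 0.747, 0.0, 0.0]
contact_force: [-4.6, 0.3, 4.6]
opening: 0.0111
```

```bash
python3 chk2.py 25
```

```text
23.325 tcp in tank mm [-42.2  -0.7] 0.098 F tank [-4.5  0.8  4.6] yaw err 89.99 open 0.0111 q6 1.11
```

View pics/w25o.png

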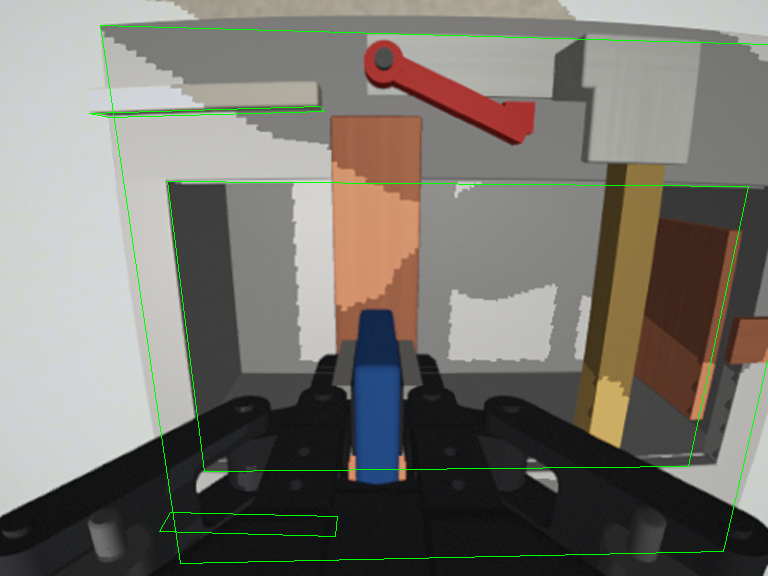

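Call:
play_rows(
  increments=[
    [[0,3,-0.3,0,1],[0,6,-0.3,0,1],[0,9,-0.3,0,1],[0,12,-0.3,0,1],[0,15,-0.3,0,1],[0,18,-0.3,0,1],[0,21,-0.3,0,1],[0,24,-0.3,0,1],[0,27,-0.3,0,1],[0,30,-0.3,0,1],[0,33,-0.3,0,1],[0,36,-0.3,0,1],[0,39,-0.3,0,1],[0,42,-0.3,0,1],[0,45,-0.3,0,1],[0,48,-0.3,0,1],[0,51,-0.3,0,1]],
  ],
)

```text
time_s: 25.5
ee_pos: [0.5578, -0.1745, 0.0983]
tool_rot: [0.665, 0.747, 0.0, 0.0]
contact_force: [-0.4, -0.3, -3.4]
opening: 0.0112
```

```bash
python3 chk2.py 26
```

```text
25.5 tcp in tank mm [ 8.8 -0.7] 0.0983 F tank [-0.4 -0.3 -3.4] yaw err 89.99 open 0.0112 q6 1.15
```

View pics/w26o.png

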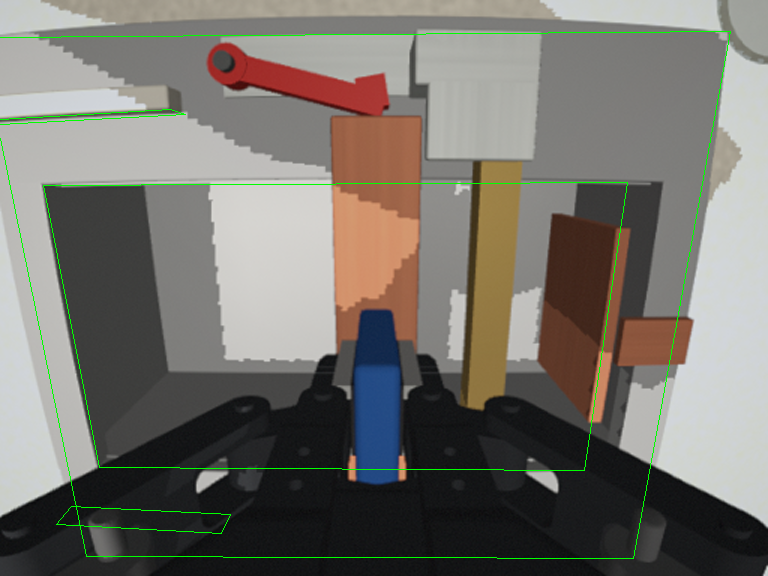

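Call:
play_rows(
  increments=[
    [[0,2,0.2,0,1],[0,4,0.2,0,1],[0,6,0.2,0,1],[0,8,0.2,0,1],[0,10,0.2,0,1],[0,12,0.2,0,1],[0,14,0.2,0,1],[0,15,0.2,0,1]],
  ],
)

```text
time_s: 26.55
ee_pos: [0.5725, -0.1728, 0.0981]
tool_rot: [0.665, 0.747, -0.0, -0.0]
contact_force: [-1.1, -0.9, -3.6]
opening: 0.011
```

```bash
python3 chk2.py 27
```

```text
26.55 tcp in tank mm [23.6 -0.7] 0.0981 F tank [-1.2 -0.8 -3.6] yaw err 89.98 open 0.011 q6 1.16
```

View pics/w27o.png

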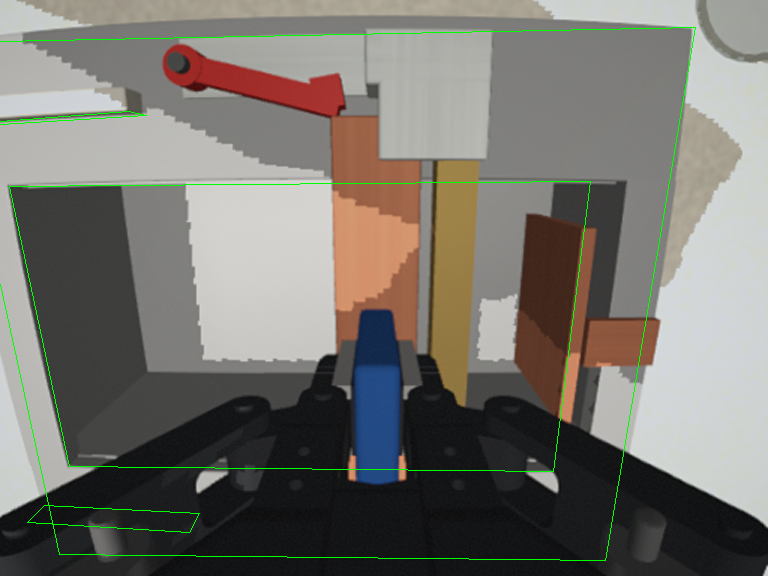

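Call:
play_rows(
  increments=[
    [[0,1,0,0,1],[0,2,0,0,1],[0,3,0,0,1],[0,3.5,0,0,1],[0,3.5,0,0,1]],
  ],
)

```text
time_s: 27.22
ee_pos: [0.5764, -0.1725, 0.0983]
tool_rot: [0.665, 0.747, 0.0, 0.0]
contact_force: [0.4, 0.4, -4.7]
opening: 0.0111
```

```bash
python3 chk2.py 28;python3 - <<'E'
from h import *
s=snap('scene','s28.png');im=s['pixels'][:,:,::-1];cv2.imwrite('pics/s28z.png',cv2.resize(im[130:210,160:270],None,fx=7,fy=7,interpolation=2))
E
```

```text
27.225 tcp in tank mm [27.5 -0.9] 0.0983 F tank [ 0.5  0.3 -4.7] yaw err 89.99 open 0.0111 q6 1.16
```

View pics/w28o.png

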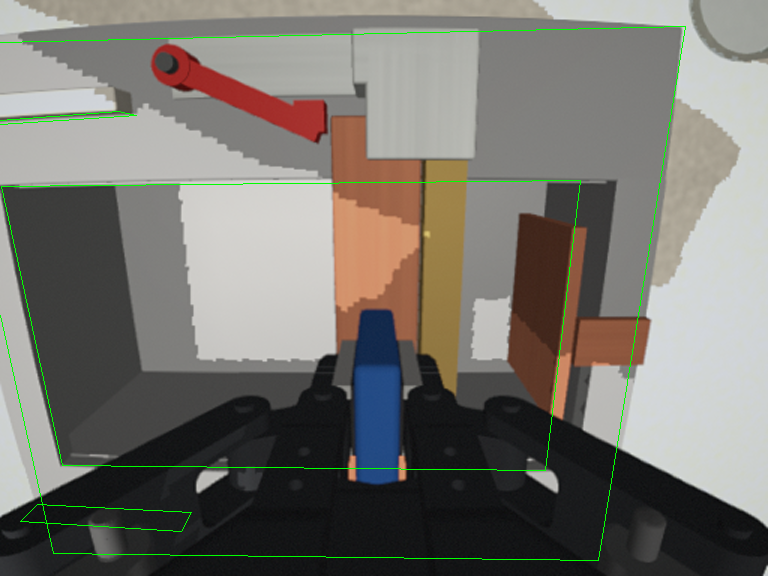

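View pics/s28z.png

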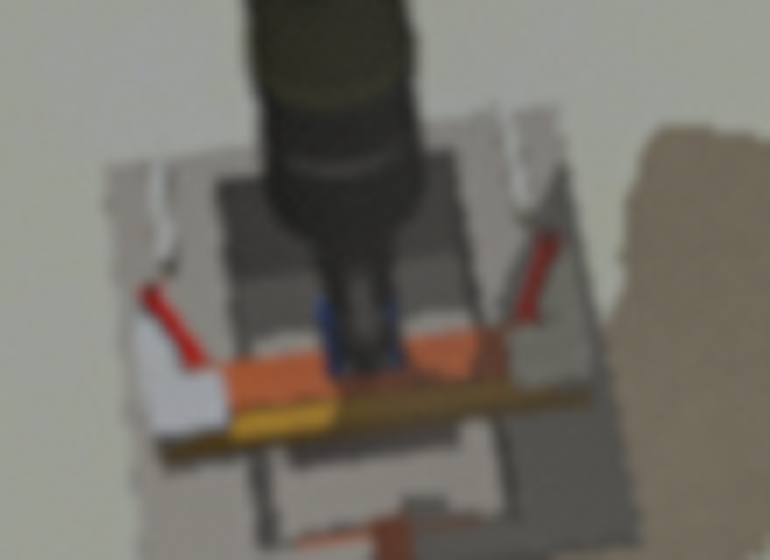

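Call:
play_rows(
  increments=[
    [[0,0,0.4,0,1],[0,-0.5,0.4,0,1],[0,-1,0.4,0,1],[0,-1.5,0.4,0,1],[0,-2,0.4,0,1]],
  ],
)

```text
time_s: 27.95
ee_pos: [0.5743, -0.1727, 0.098]
tool_rot: [0.665, 0.747, 0.0, 0.0]
contact_force: [1.5, 0.6, -2.2]
opening: 0.011
```

```bash
python3 chk2.py 29
```

```text
27.95 tcp in tank mm [25.4 -0.8] 0.098 F tank [ 1.5  0.4 -2.2] yaw err 89.99 open 0.011 q6 1.16
```

Call:
play_rows(
  increments=[
    [[0,-0.5,0,0,1],[0,-1,0,0,1],[0,-1.5,0,0,1]],
  ],
)

```text
time_s: 28.38
ee_pos: [0.5741, -0.1727, 0.0981]
tool_rot: [0.665, 0.747, 0.001, 0.001]
contact_force: [8.0, 0.8, -3.5]
opening: 0.0112
```

Call:
play_rows(
  increments=[
    [[0,0,0,0,1],[0,0,0,0,1],[0,0,0,0,1],[0,0,0,0,1]],
  ],
)

```text
time_s: 28.88
ee_pos: [0.5741, -0.1727, 0.0981]
tool_rot: [0.665, 0.747, 0.001, 0.001]
contact_force: [6.7, 1.0, -3.9]
opening: 0.0115
```

```bash
python3 chk2.py 30
```

```text
28.875 tcp in tank mm [25.2 -0.8] 0.0981 F tank [ 6.8  0.2 -3.9] yaw err 90.0 open 0.0115 q6 1.16
```

Call:
play_rows(
  increments=[
    [[0,0,0,0,1],[0,0,0,0,1],[0,0,0,0,1],[0,0,0,0,1],[0,0,0,0,1],[0,0,0,0,1],[0,0,0,0,1],[0,0,0,0,1]],
  ],
)

```text
time_s: 29.92
ee_pos: [0.5741, -0.1727, 0.0981]
tool_rot: [0.665, 0.747, 0.001, 0.001]
contact_force: [6.3, -0.6, -3.3]
opening: 0.0112
```

View pics/w30o.png

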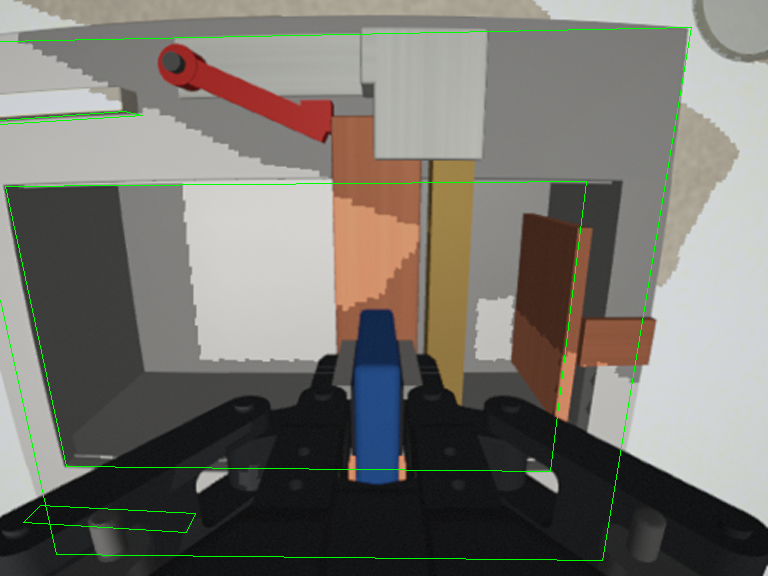

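Call:
play_rows(
  increments=[
    [[0,0.7,0.3,0,1],[0,1.2,0.6,0,1],[0,1.2,0.6,0,0.8],[0,1.2,0.6,0,0.6],[0,1.2,0.6,0,0.55],[0,1.2,0.6,0,0.55],[0,1.2,0.6,0,0.55]],
  ],
)

```text
time_s: 30.8
ee_pos: [0.5735, -0.1727, 0.097]
tool_rot: [0.665, 0.747, -0.0, -0.0]
contact_force: [-0.3, 0.1, -0.6]
opening: 0.0385
```

```bash
python3 chk2.py 31
```

```text
30.8 tcp in tank mm [24.6 -0.7] 0.097 F tank [-0.3  0.1 -0.6] yaw err 89.98 open 0.0385 q6 1.16
```

View pics/w31o.png

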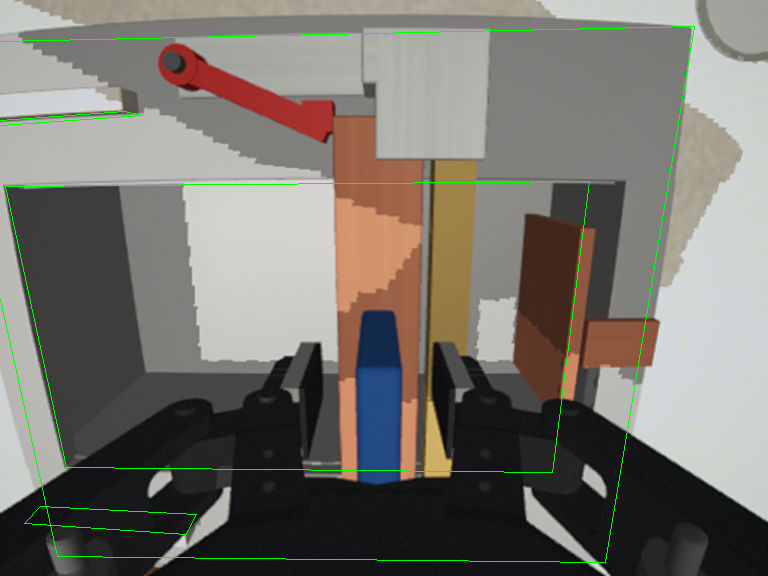

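Released and clear of the tab on both sides. Next I retreat upward and check both pawls from above.

Call:
play_rows(
  increments=[
    [[0,0,-10,0,0.55],[0,0,-35,0,0.55],[0,0,-75,0,0.55],[0,0,-120,0,0.55],[-20,0,-160,0,0.55],[-50,0,-190,0,0.55],[-60,0,-200,0,0.55],[-60,0,-200,0,0.55],[-60,0,-200,0,0.55]],
  ],
)

```text
time_s: 31.98
ee_pos: [0.5799, -0.2313, 0.2957]
tool_rot: [0.665, 0.747, -0.0, -0.001]
contact_force: [0.6, -0.1, -0.1]
opening: 0.0385
```

```bash
python3 chk2.py 32
python3 - <<'E'
from h import *
st=telemetry.sense();s=snapshot('wrist');im=s['pixels'][:,:,::-1];cv2.imwrite('pics/w33.png',cv2.resize(im[10:230,130:390],None,fx=2.7,fy=2.7,interpolation=2))
print(st['contact_force'])
s=snap('scene','s33.png')
E
```

```text
31.975 tcp in tank mm [ 24.1 -59.7] 0.2957 F tank [ 0.6 -0.2 -0.1] yaw err 90.01 open 0.0385 q6 1.07
[-0.02874792  0.51223844  0.17644161]
```

View pics/w33.png

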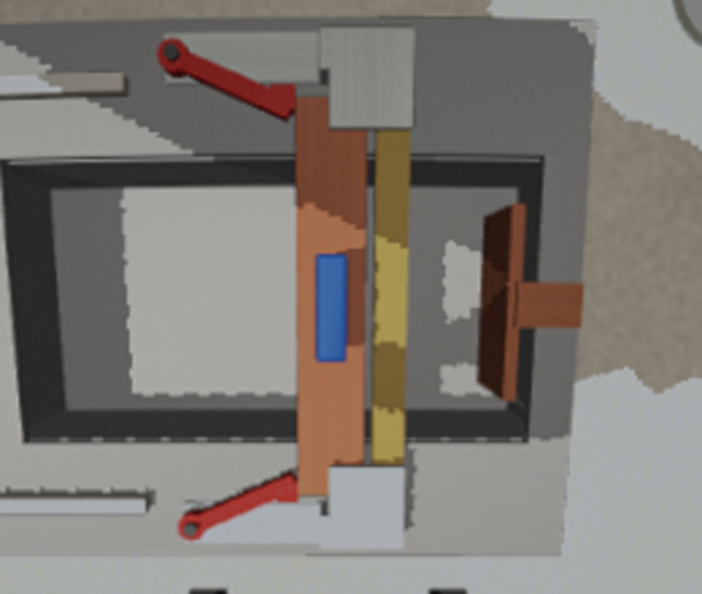

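View pics/s33.png

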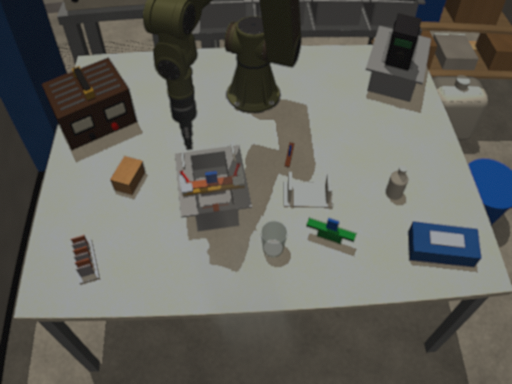

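The crossbar lies behind both shut pawls, with tips at (292,105) and (295,485) in the wrist crop. The gripper is clear, and the bottle, beaker and carton are where they started.

```bash
python3 -c "
from station import order; print(order.close_job())"
```

```text
the job is handed in; nothing more can be done
None
```

The hanger is locked in the tank behind both shut pawls, and I handed the job in at about 32 s.

**What I did:** I took the hanger off the drip stand by its blue tab and set it between the guide lips at the open end. I then slid it slowly into the lock until the pawls shut. After that I drew it back onto the pawls and held a 6 to 8 N pull for about 1.5 s. Then I eased off, opened the fingers and moved clear.

**What went wrong:** The first slide failed. The finger ends are really about 35 mm short of the reported TCP, so I had hold of only the top few millimetres of the tab. The hanger tipped forward on the rims and slipped out of the fingers. Nudging the tipped tab pressed on it with about 12 N. It swung upright when I raised the fingers, and the picture showed it seated and centred between the lips. Before regripping deeper at 80 N, I tried pushing the crossbar from behind, but the fingers passed above it and touched nothing.

**Last checks:**
- **Pull:** the hanger stopped dead on the pawls, moving 0.2 mm for 1.5 mm commanded.
- **Pictures:** after release both pawls look shut behind the crossbar, there is a small gap to the stop bar, and the panel hangs inside. The bottle, beaker and carton look unmoved.
- **Forces:** no reading I took during the slide into the lock or the pull exceeded about 8 N, and the final reading was near zero. I only read forces at the end of each move, so brief peaks in between were not seen.

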